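Hang the rinsed filter discs up to dry

ROBOT

A 6-joint arm with a two-finger parallel gripper is mounted at the origin on the work surface. World frame = base frame: x ahead of the robot, y to its left, z up, the work surface at z = 0. Lengths are in m, angles in rad, forces in N, time in s.
With the tool pointing down it reaches from about 0.35 to 0.975 m from the base axis. Payload 4.9 kg.
Tool frame: the origin (TCP) lies midway between the tips of the shut fingers; the grasp point (between the pads) lies 19 mm behind it; z points along the fingers, y is the line along which they close (so a half turn about z gives the same grasp; the last joint's range is limited). The gripper opens to 85 mm and grips with 20 to 120 N. Pads are 22 mm wide; open, the fingers measure 114 mm over their backs; the gripper's body (76 mm by 85 mm) begins 54 mm behind the grasp point. The pads swing forward as they close: fully open they stand 13 mm farther back than shut.
Start: joints at [-1.351, 0.053, 1.613, -0, 1.476, -0.119], TCP at [0.208, -0.589, 0.2] pointing down, gripper open.
Joint ranges: [-3.01, 3.01], [-1.01, 2.22], [0.06, 2.58], [-1.02, 4.17], [0.09, 2.62], [-3.14, 3.14]. Speed limits (rad/s): [2.57, 2.57, 3.14, 3.14, 3.14, 3.14].

INTERFACE

Orientations are given as a rotation vector (axis times angle).
In Python, from station import ctrl, optics, job gives the robot as it stands.
- The arm moves only by the shell command python3 -m jog 'ROWS' [OPENING] [FORCE]. ROWS is JSON, a list of rows, each a list of 2 entries, a list of its own where there are three numbers: the shift along the tool's x, y, z in m, then the turn, a rotation vector about the tool's x, y, z in rad. A call has 1 to 5 rows; each row is the pose to reach, as a shift and turn from the pose commanded when the call began, along the tool's axes at that moment; what a row does not reach only later rows make up. A row lasts 1/10 s, in which the tool goes at most 50 mm and 8.59 degrees, less where a joint would pass 70% of its speed; a pose out of reach is approached as far as the arm can. A call with a gripper value outside its range is refused whole. OPENING is the opening, from 0 (shut) to 1 (fully open), set as the call begins (- or left out, the last holds). The fingers move at their own pace and stop on an object; FORCE is the grip in N (left out, the last holds). Time passes only in rows, so rows that repeat a pose let the fingers close. It gives the time, the measured TCP pose, the force, the opening and the grip force at its end, in the units of the state.
- ctrl.get_obs(): the state, without advancing time (a new reading comes with each control period).
- optics.get_image(name): name is "scene" or "top" or "wrist"; returns a dict with "image" (384x512x3 uint8, blue, green, red), "fx", "fy", "cx", "cy" (pixels), "rvec" (rotation vector, rad) and "tvec" (3), from world to camera coordinates, as OpenCV has them; the wrist camera has in their place "mount" (4x4, takes a point from camera to tool coordinates, whose origin is the TCP and whose axes are the flange's). Camera axes: x right, y down, z forward; pixel columns grow to the right and rows downward; lengths in m; the calibration is good to about 2 mm. A picture is of the moment at which its call begins: read the wrist's pose just before it. There is no depth.
- job.finish_job(): hands the job in; it is judged then, once.
The state is a dict: "t": time; "q": joint angles; "dq": joint speeds; "effort": joint torques, N m; "tool_pos": TCP position; "tool_rot": TCP orientation; "contact_force": force on the tool from outside, world axes, zero at the start; "wrist_torque": the same for the moment, N m; "opening": finger opening in m; "grip_force": force on a finger pad.
Only numpy, scipy, OpenCV 4.12 (cv2) and the standard library are available. Lean on these libraries where they do the work, as an engineer would, in place of code of your own. Each camera call takes 0.05 s, during which the arm holds its last target. There are 200 camera calls.

TASK

The red irrigation filter discs have been rinsed: lift the rack's sprung clamp arm until it stays open by itself, take the steel hold-down frame off and set it down on the rubber mat. Then sanitise the threading rod by dipping its tip well down into the white pot, run the rod through all the discs in the rack, lift them out together as one stack and hang them up to dry by laying the rod in the two forks of the drying stand, discs between the forks. Finally put the frame back square on the rack's rails and bring the clamp arm down on it; do not tip the pot or disturb the other things on the bench.

Things in the scene. Friction and masses are not known exactly. Their poses are not given: they have to be found in the camera images.
- rack_row (a point): Blue rinse rack (fixed), base 145 x 116 mm: centre of its row of six disc places, on the axis of the standing discs' bores, 34 mm above the bench. y runs along the row (places at -32.5, -19.5, -6.5, 6.5, 19.5, 32.5 mm), x points to the clamp's hinge, z up. Both ends are open: a free lane 36 mm wide runs along the row between the comb teeth
- rack_rails (a point): point 64 mm above the bench over the rack's centre, level with its top rails (|x| 31 to 39 mm, |y| to 55 mm), on which the hold-down frame rests, centred, its long side along the row; axes as rack_row. Comb sides below: |x| 18 to 39 mm, 40 mm high, teeth 3 mm thick between the discs
- clamp_hinge (a point): hinge axis of the sprung clamp arm, 112 mm above the bench and 70 mm from the row centre along rack_row's +x, between two steel cheeks (x 59 to 81 mm, |y| up to 19 mm, 122 mm high); hinge line along y; axes as rack_row
- clamp_knob (a point): centre of the orange barrel knob (cylinder across the arm, 26 mm diameter, 28 mm long along the hinge line, flat ends), at the free end of the clamp arm, 130 mm from the hinge; the arm is a steel bar 12 mm wide and 10 mm thick with a rubber foot half-way that presses on the frame's block
- clamp (a joint): angle of the clamp arm (rad): 0 = level, down on the frame's block; grows as the knob is lifted (knob at hinge + 130 mm x (-cos, sin) in rack_row's x, z). A spring pulls it shut (6 N at the knob when shut, less higher up) to the hold-open point near 1.1; beyond, it swings itself open to its stop at 1.75 and stays, held by 4 N at the knob. Without the frame it goes down to -0.06
- frame_block (a point): steel hold-down frame, loose, 0.15 kg, 80 (x) x 116 (y) x 6 mm, lying on the rack's rails above the discs, with a yellow grip block 36 (x) x 24 (y) x 28 mm standing on its centre; this point is the block's centre, 20 mm above the frame's underside; the block's top is 34 mm above the underside
- mat_top (a point): black rubber mat (fixed) 110 (x) x 150 (y) x 4 mm on the bench; point at the centre of its top
- rod_grip (a point): threading rod, loose, 0.12 kg, lying on the bench: wooden handle 85 x 24 (y) x 26 (z) mm, from which a straight steel rod of 8 mm diameter runs on, on the same axis, 220 mm long. This point is the handle's centre; x axis along the rod to its tip, z up as it lies (the tip sinks 9 mm to the bench)
- rod_mid (a point): middle of the steel rod, 152.5 mm from the handle's centre, 110 mm from the handle's front end and from the tip; axes as rod_grip
- rod_tip (a point): tip of the rod, 262.5 mm from the handle's centre; axes as rod_grip
- pot_rim (a point): white sanitiser pot, loose, 0.3 kg, open mouth about 84 mm across outside, wall 4 mm, 45 mm high, about 40 mm deep inside; this point is the centre of its mouth
- stand_fork (a point): drying stand (fixed): drip tray 100 (x) x 175 (y) mm with two green V-forks (8 mm thick) at y = -65 and +65 mm, the V open upwards, 90 degrees wide, arms' tops at |x| 36 mm and 125 mm above the bench. This point, midway between the forks and 99 mm above the bench, is where the middle of the rod's axis comes to lie; y axis along the rod
- disc1_c (a point): red filter disc, loose, 52 mm outside, 28 mm bore, 8 mm thick, 18 g; this point is its centre; its axis is y; at the start upright in the rack's place at y = -32.5 mm (may be absent)
- disc2_c (a point): red filter disc, loose, 52 mm outside, 28 mm bore, 8 mm thick, 18 g; this point is its centre; its axis is y; at the start upright in the rack's place at y = -19.5 mm (may be absent)
- disc3_c (a point): red filter disc, loose, 52 mm outside, 28 mm bore, 8 mm thick, 18 g; this point is its centre; its axis is y; at the start upright in the rack's place at y = -6.5 mm (may be absent)
- disc4_c (a point): red filter disc, loose, 52 mm outside, 28 mm bore, 8 mm thick, 18 g; this point is its centre; its axis is y; at the start upright in the rack's place at y = +6.5 mm (may be absent)
- disc5_c (a point): red filter disc, loose, 52 mm outside, 28 mm bore, 8 mm thick, 18 g; this point is its centre; its axis is y; at the start upright in the rack's place at y = +19.5 mm (may be absent)
- disc6_c (a point): red filter disc, loose, 52 mm outside, 28 mm bore, 8 mm thick, 18 g; this point is its centre; its axis is y; at the start upright in the rack's place at y = +32.5 mm (may be absent)
- label_cup: bystander, leave alone: green cup of wooden plant labels, 64 mm across, 140 mm high; origin at the centre of its underside
- clay_pot: bystander, leave alone: terracotta pot, 68 mm across, 58 mm high; origin at the centre of its underside
- seed_jar: bystander, leave alone: glass seed jar, 56 mm across, 75 mm high; origin at the centre of its underside
- dibber: bystander, leave alone: wooden dibber 145 mm long lying along its y; origin at the centre of its underside
- spray_bottle: bystander, leave alone: white spray bottle, 70 mm across, 190 mm high; origin at the centre of its underside
- cell_strip: bystander, leave alone: black strip of six seedling cells 100 x 140 x 48 mm, seedlings to 90 mm; origin at the centre of its underside
There are look-alikes about, which are no part of the job. Leave any green look-alike of the part that bears pot_rim alone.

How it is judged:
By the outcome, as a careful person would: the job done as asked, in the order asked, and still so for the second after the job is handed in, with the robot touching nothing.
Of disc1, disc2, disc3, disc4, disc5, disc6 only 3 to 6 are there at a start; the rules pass over those that are not, and their reading is None.
At some moment in a run one of pot, rod, frame may be knocked a few centimetres aside while the robot is not near it.
It also fails if it takes over 210 s, if anything falls off the work surface, if the arm or the gripper's body presses on something with over 40 N, if the wrist force passes 120 N, or if a joint passes its speed limit or range.

## Working session

There is one attempt and no reset: what is moved stays moved. The work goes in short steps, Python scripts to look and compute and a shell command to move; the robot and the scene stay as the last step left them, time stands still between calls to the robot, and variables do not carry over. Pictures are saved under pics/ and viewed, at most 14 in all, crops included, and the job is handed in when it is done.

```bash
ls; mkdir -p pics
python3 - <<'E'
from station import ctrl, optics, job
import cv2
o=ctrl.get_obs(); print({k:o[k] for k in('t','tool_pos','tool_rot','opening')})
for n in('scene','top'):
    d=optics.get_image(n); cv2.imwrite(f'pics/{n}0.png',cv2.resize(d['image'],None,fx=1.55,fy=1.55)); cv2.imwrite(f'/tmp/{n}.png',d['image']);print(n,d['fx'],d['cx'],d['cy'],d['rvec'],d['tvec'])
E
```

```text
pics
{'t': 0.0, 'tool_pos': array([ 0.20757966, -0.58878887,  0.1988665 ]), 'tool_rot': array([-3.09461650e+00, -5.29302073e-01,  1.44739297e-04]), 'opening': 0.08562982687884295}
scene 405.91230760191263 260.78679474182945 191.88464498114476 [ 1.06223565  2.59342208 -0.84063356] [ 0.34759738 -0.31197131  1.33294546]
top 460.34443932334074 248.8523766975158 188.611057501337 [ 2.14657718 -2.12544224  0.23602187] [0.06399749 0.56462324 1.14883778]
```

View pics/top0.png

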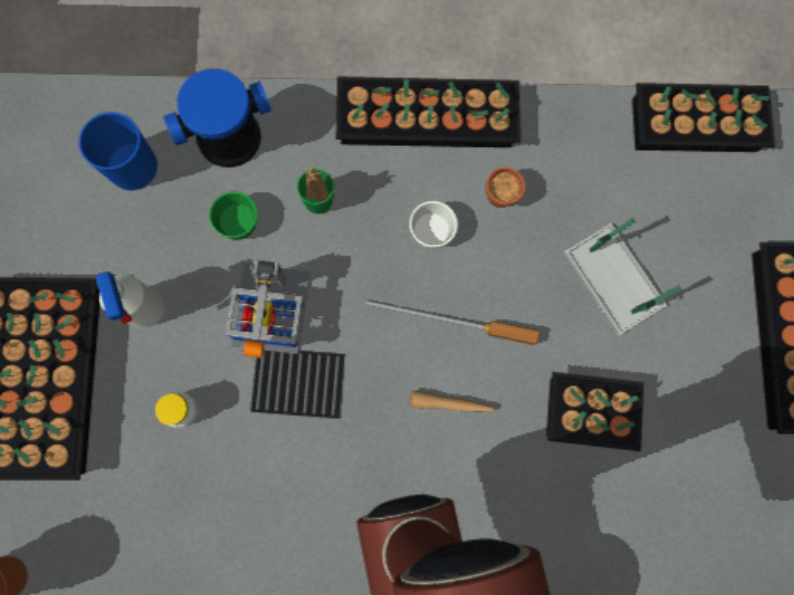

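View pics/scene0.png

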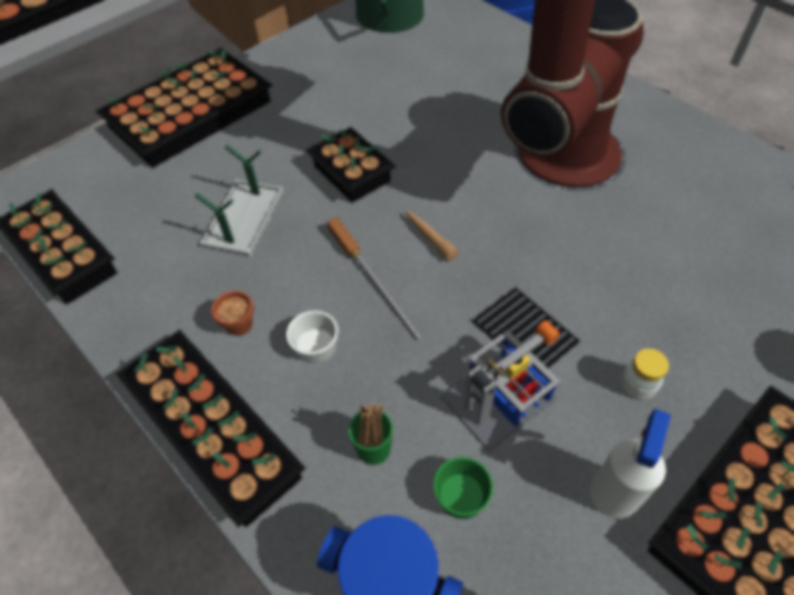

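The top view (794x595 scale) shows the rack with frame and clamp at about (265,315), knob (254,350), mat (298,384), rod handle (512,332) to tip (368,301), white pot (434,224), and stand (616,278) with forks at (612,236) and (656,300). The scene view agrees.

```bash
cat > h.py <<'E'
import numpy as np, cv2
from scipy.spatial.transform import Rotation as R
from station import ctrl, optics
np.set_printoptions(precision=4,suppress=True)
def cam(n):
    o=ctrl.get_obs(); d=optics.get_image(n)
    K=np.array([[d['fx'],0,d['cx']],[0,d['fy'],d['cy']],[0,0,1]])
    if n=='wrist':
        T=np.eye(4);T[:3,:3]=R.from_rotvec(o['tool_rot']).as_matrix();T[:3,3]=o['tool_pos'];M=T@np.array(d['mount'])
        Rc,c=M[:3,:3],M[:3,3]
    else:
        Rw=R.from_rotvec(np.ravel(d['rvec'])).as_matrix();Rc=Rw.T;c=-Rw.T@np.ravel(d['tvec'])
    return d['image'],(K,Rc,c)
def ray(C,p): 
    K,Rc,c=C; return c, Rc@np.linalg.solve(K,[p[0],p[1],1.])
def cast(C,p,z): c,v=ray(C,p); return c+v*(z-c[2])/v[2]
def proj(C,P):
    K,Rc,c=C; u=K@(Rc.T@(np.asarray(P)-c)); return u[:2]/u[2]
def two(Ca,pa,Cb,pb):
    A=np.zeros((3,3));b=np.zeros(3)
    for C,p in((Ca,pa),(Cb,pb)):
        c,v=ray(C,p);v/=np.linalg.norm(v);M=np.eye(3)-np.outer(v,v);A+=M;b+=M@c
    return np.linalg.solve(A,b)
def blobs(im,lo,hi,amin=30):
    m=cv2.inRange(cv2.cvtColor(im,cv2.COLOR_BGR2HSV),np.array(lo),np.array(hi))
    n,l,s,c=cv2.connectedComponentsWithStats(m)
    return [(s[i,4],c[i].round(1),s[i,:4],(l==i).astype('uint8')) for i in range(1,n) if s[i,4]>=amin]
def down(xax_yaw):  # tool pointing down, tool x at yaw (tool y = yaw-90deg)
    c,s=np.cos(xax_yaw),np.sin(xax_yaw); return R.from_matrix(np.array([[c,s,0],[s,-c,0],[0,0,-1.]]))
def rel(pos,rot):   # shift, turn in tool axes
    o=ctrl.get_obs();r=R.from_rotvec(o['tool_rot'])
    print('t',round(o['t'],1),'shift',r.inv().apply(np.array(pos)-o['tool_pos']),'turn',(r.inv()*rot).as_rotvec(), 'F',np.array(o['contact_force']),'open',round(o['opening'],4),'grip',o['grip_force'],'q',np.array(o['q']),'pos',o['tool_pos'])
E
python3 - <<'E'
from h import *
it,T=cam('top'); isc,S=cam('scene')
s=1/1.55
f=lambda x,y,z:print((x,y),cast(T,(x*s,y*s),z)[:3])
for n,x,y,z in [('knob',254,350,.112),('block',267,312,.098),('rodH',512,332,.013),('rodfront',486,326,.012),('rodtip',368,301,.004),('pot',434,224,.045),('mat',298,384,.004),('fork1',612,236,.1),('fork2',656,300,.1),('tray a',566,252,.01),('b',613,223,.01),('c',667,308,.01),('d',621,333,.01),('rail',234,290,.07),('rail',303,294,.07),('rail',299,350,.07),('rail',229,345,.07),
 ('mat',255,351,.004),('mat',344,354,.004),('mat',340,417,.004),('mat',251,411,.004)]: print(n,end=' ');f(x,y,z)
for nm,lo,hi in [('orange',(5,200,120),(14,255,255)),('yellow',(22,150,120),(33,255,255)),('red',(0,180,60),(3,255,255)),('wht',(0,0,185),(180,40,255)),('wood',(8,100,90),(18,255,255))]:
    for n,im in(('top',it),('scene',isc)): print(nm,n,[(a,c,b) for a,c,b,_ in blobs(im,lo,hi,25)][:12])
d=optics.get_image('wrist'); print(d['mount'],d['fx']); 
big=cv2.resize(it[150:280,130:250],None,fx=5,fy=4.6,interpolation=cv2.INTER_CUBIC); cv2.imwrite('pics/rack.png',big)
E
```

```text
knob (254, 350) [0.458 0.277 0.112]
block (267, 312) [0.5207 0.261  0.098 ]
rodH (512, 332) [ 0.5045 -0.1509  0.013 ]
rodfront (486, 326) [ 0.5146 -0.106   0.012 ]
rodtip (368, 301) [0.5575 0.099  0.004 ]
pot (434, 224) [ 0.6868 -0.0134  0.045 ]
mat (298, 384) [0.4123 0.2166 0.004 ]
fork1 (612, 236) [ 0.6548 -0.3036  0.1   ]
fork2 (656, 300) [ 0.5479 -0.3705  0.1   ]
tray a (566, 252) [ 0.6493 -0.2519  0.01  ]
b (613, 223) [ 0.7042 -0.3393  0.01  ]
c (667, 308) [ 0.5505 -0.427   0.01  ]
d (621, 333) [ 0.5052 -0.3427  0.01  ]
rail (234, 290) [0.5613 0.3203 0.07  ]
rail (303, 294) [0.5561 0.2068 0.07  ]
rail (299, 350) [0.4633 0.2106 0.07  ]
rail (229, 345) [0.4702 0.3242 0.07  ]
mat (255, 351) [0.4679 0.2918 0.004 ]
mat (344, 354) [0.4643 0.1392 0.004 ]
mat (340, 417) [0.3574 0.144  0.004 ]
mat (251, 411) [0.3663 0.2943 0.004 ]
orange top [(np.int32(90), array([163.1, 224.7]), array([158, 220,  11,  11], dtype=int32))]
orange scene []
yellow top [(np.int32(328), array([110. , 263.6]), array([100, 254,  21,  20], dtype=int32))]
yellow scene [(np.int32(286), array([419.7, 234.4]), array
[... 2050 characters left out ...]
45), array([97.8, 73.8]), array([82, 61, 32, 25], dtype=int32)), (np.int32(190), array([82.5, 75.8]), array([71, 67, 24, 19], dtype=int32)), (np.int32(63), array([96.2, 88. ]), array([91, 84, 11,  8], dtype=int32)), (np.int32(125), array([216.2, 100.1]), array([208,  93,  18,  15], dtype=int32)), (np.int32(110), array([234.8, 102.5]), array([226,  96,  18,  13], dtype=int32)), (np.int32(64), array([228. , 110.8]), array([223, 107,  11,   8], dtype=int32)), (np.int32(76), array([ 33. , 140.9]), array([ 27, 137,  13,   9], dtype=int32))]
[[ 0.0003 -0.9474 -0.32    0.0821]
 [ 1.      0.0003  0.0002  0.0018]
 [-0.0001 -0.32    0.9474 -0.1744]
 [ 0.      0.      0.      1.    ]] 276.9547197081769
```

View pics/rack.png

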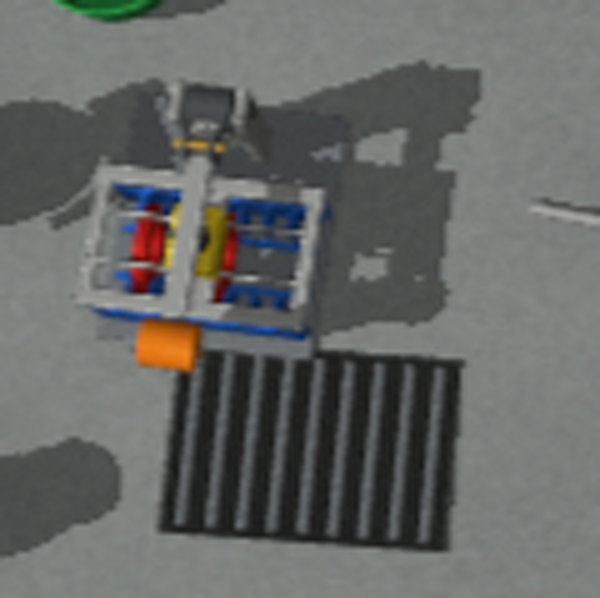

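The crop shows red discs at about (147,245) and (228,240), either side of the yellow block at (200,240), with empty places towards the right. The knob is at (168,345).

```bash
cat >> h.py <<'E'
def plan(wps):  # [(pos,rot)], chained from the present pose
    o=ctrl.get_obs();p=np.array(o['tool_pos']);r=R.from_rotvec(o['tool_rot'])
    for P,Q in wps:
        print(r.inv().apply(np.array(P)-p).round(4).tolist(),(r.inv()*Q).as_rotvec().round(3).tolist()); p,r=np.array(P),Q
E
python3 - <<'E'
from h import *
plan([((.40,-.45,.38),down(1.03)),((.50,-.25,.38),down(1.73)),((.50,-.02,.38),down(2.4)),((.47,.20,.36),down(3.09)),((.47,.27,.24),down(3.09))])
E
```

```text
[0.2277, -0.0675, -0.1804] [-0.001, -0.0, -0.691]
[0.2229, -0.0172, 0.0] [0.0, 0.0, -0.7]
[0.2271, 0.0365, 0.0] [0.0, 0.0, -0.67]
[0.1707, 0.142, 0.02] [0.0, 0.0, -0.69]
[0.0036, 0.0699, 0.12] [0.0, 0.0, 0.0]
```

```bash
python3 -m jog '[[[0,0,-0.18],[0,0,0]],[[0,0,-0.18],[0,0,0]],[[0,0,-0.18],[0,0,0]],[[0,0,-0.18],[0,0,0]]]' 1
python3 -m jog '[[[0.228,-0.068,0],[0,0,-0.69]],[[0.228,-0.068,0],[0,0,-0.69]],[[0.228,-0.068,0],[0,0,-0.69]],[[0.228,-0.068,0],[0,0,-0.69]],[[0.228,-0.068,0],[0,0,-0.69]]]'
python3 -m jog '[[[0.223,-0.017,0],[0,0,-0.7]],[[0.223,-0.017,0],[0,0,-0.7]],[[0.223,-0.017,0],[0,0,-0.7]],[[0.223,-0.017,0],[0,0,-0.7]],[[0.223,-0.017,0],[0,0,-0.7]]]'
python3 -m jog '[[[0.227,0.036,0],[0,0,-0.67]],[[0.227,0.036,0],[0,0,-0.67]],[[0.227,0.036,0],[0,0,-0.67]],[[0.227,0.036,0],[0,0,-0.67]],[[0.227,0.036,0],[0,0,-0.67]]]'
python3 -m jog '[[[0.17,0.142,0.02],[0,0,-0.69]],[[0.17,0.142,0.02],[0,0,-0.69]],[[0.17,0.142,0.02],[0,0,-0.69]],[[0.17,0.142,0.02],[0,0,-0.69]],[[0.17,0.142,0.02],[0,0,-0.69]]]'
python3 - <<'E'
from h import *
plan([((.47,.27,.24),down(3.09))])
E
```

```text
t: 0.65
tool_pos: [0.2079, -0.5901, 0.3855]
tool_rot: [3.09, 0.529, 0.001]
contact_force: [0.1, -0.4, 0.3]
opening: 0.0854
grip_force: 0.0
t: 1.15
tool_pos: [0.4021, -0.4476, 0.3801]
tool_rot: [2.73, 1.554, 0.001]
contact_force: [0.4, 0.1, -0.0]
opening: 0.0857
grip_force: 0.0
t: 1.65
tool_pos: [0.5018, -0.2463, 0.3803]
tool_rot: [2.029, 2.398, 0.001]
contact_force: [1.0, -0.8, 0.8]
opening: 0.0852
grip_force: 0.0
t: 2.15
tool_pos: [0.5, -0.0169, 0.3804]
tool_rot: [1.13, 2.931, 0.001]
contact_force: [0.5, -1.1, -0.2]
opening: 0.0851
grip_force: 0.0
t: 2.65
tool_pos: [0.4699, 0.203, 0.3595]
tool_rot: [-0.069, -3.14, -0.001]
contact_force: [0.6, -1.1, -0.4]
opening: 0.0856
grip_force: 0.0
[0.0028, 0.0669, 0.1196] [0.001, -0.001, 0.007]
```

```bash
python3 -m jog '[[[0.003,0.067,0.12],[0,0,0]],[[0.003,0.067,0.12],[0,0,0]],[[0.003,0.067,0.12],[0,0,0]],[[0.003,0.067,0.12],[0,0,0]]]' | head -2
cat > look.py <<'E'
import sys,pickle
from h import *
n=sys.argv[1]; im,C=cam('wrist'); cv2.imwrite(f'pics/{n}.png',cv2.resize(im,None,fx=1.5,fy=1.5)); pickle.dump((im,C),open(f'/tmp/{n}.pkl','wb'))
E
python3 look.py w1
```

```text
t: 3.05
tool_pos: [0.4682, 0.2671, 0.2332]
```

View pics/w1.png

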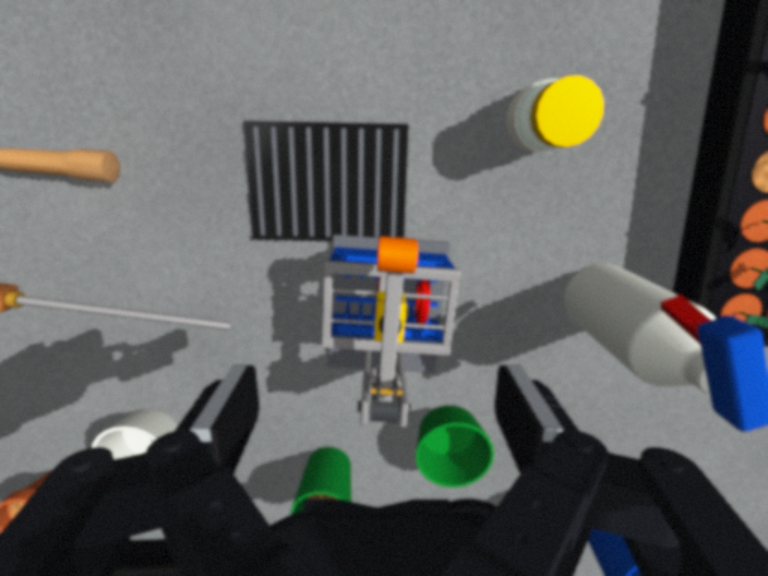

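The wrist view (768x576 scale) shows the knob at (398,255), the arm running to the hinge at (385,400), the frame with corners about (330,265) and (458,350), the mat (327,181), and the rod tip at (230,326).

Run:
```python
from h import *
import pickle
im,C=pickle.load(open('/tmp/w1.pkl','rb'))
for a,c,b,m in blobs(im,(5,190,150),(14,255,255),100): print('or',a,c,b,cast(C,c,.122))
for a,c,b,m in blobs(im,(22,150,120),(33,255,255),60): print('ye',a,c,b,cast(C,c,.098))
s=1/1.5
for n,x,y,z in [('knob',398,255,.118),('framecorners',327,265,.07),('',459,270,.07),('',452,352,.07),('',323,347,.07),('mat',245,121,.004),('',408,125,.004),('',404,241,.004),('',251,239,.004),('hinge',384,408,.122),('arm',391,285,.117),('arm',387,370,.117)]: print(n,cast(C,(x*s,y*s),z))
```

```text
or 231 [503.7 147.9] [495 134  17  27] [0.4489 0.5273 0.122 ]
or 238 [499.3 177.3] [488 166  24  25] [0.4806 0.5299 0.122 ]
or 136 [263.3 177. ] [252 169  25  12] [0.4681 0.2782 0.122 ]
or 146 [494.3 202.9] [483 196  24  15] [0.5099 0.5311 0.122 ]
ye 1702 [379.1  73.6] [357  50  45  48] [0.3696 0.4026 0.098 ]
ye 109 [252.6 208.8] [250 195   7  32] [0.5139 0.2646 0.098 ]
ye 90 [268.1 212.6] [266 198   6  30] [0.5197 0.2831 0.098 ]
knob [0.4615 0.2808 0.118 ]
framecorners [0.4793 0.2224 0.07  ]
 [0.4891 0.3337 0.07  ]
 [0.5661 0.3283 0.07  ]
 [0.5555 0.2122 0.07  ]
mat [0.3582 0.1503 0.004 ]
 [0.369  0.2982 0.004 ]
 [0.4762 0.2914 0.004 ]
 [0.4668 0.1402 0.004 ]
hinge [0.5862 0.2652 0.122 ]
arm [0.4842 0.2749 0.117 ]
arm [0.5548 0.269  0.117 ]
```

Run:
```python
from h import *
plan([((.460,.279,.16),down(3.07)),((.460,.279,.095),down(3.07))])
```

```text
[0.0102, 0.012, 0.077] [-0.003, -0.006, 0.021]
[0.0, 0.0, 0.065] [0.0, 0.0, 0.0]
```

```bash
python3 -m jog '[[[0.010,0.012,0.077],[0,0,0.02]],[[0.010,0.012,0.077],[0,0,0.02]],[[0.010,0.012,0.077],[0,0,0.02]],[[0.010,0.012,0.1],[0,0,0.02]],[[0.010,0.012,0.142],[0,0,0.02]]]' 1 30|grep -v rot
python3 -m jog '[[[0,0,0],[0,0,0]],[[0,0,0],[0,0,0]],[[0,0,0],[0,0,0]],[[0,0,0],[0,0,0]],[[0,0,0],[0,0,0]]]' 0.1 30|grep -v rot
python3 -m jog '[[[0,0,0],[0,0,0]],[[0,0,0],[0,0,0]],[[0,0,0],[0,0,0]]]' 
python3 look.py w2
```

```text
t: 3.6
tool_pos: [0.4685, 0.2808, 0.1058]
contact_force: [1.0, -0.3, 0.2]
opening: 0.0851
grip_force: 0.0
t: 4.1
tool_pos: [0.4637, 0.2797, 0.1003]
contact_force: [0.4, 0.5, -0.3]
opening: 0.0116
grip_force: 0.0
t: 4.4
tool_pos: [0.4624, 0.2793, 0.0981]
tool_rot: [-0.114, -3.139, 0.0]
contact_force: [0.0, -1.5, 0.3]
opening: 0.0086
grip_force: 0.0
```

View pics/w2.png

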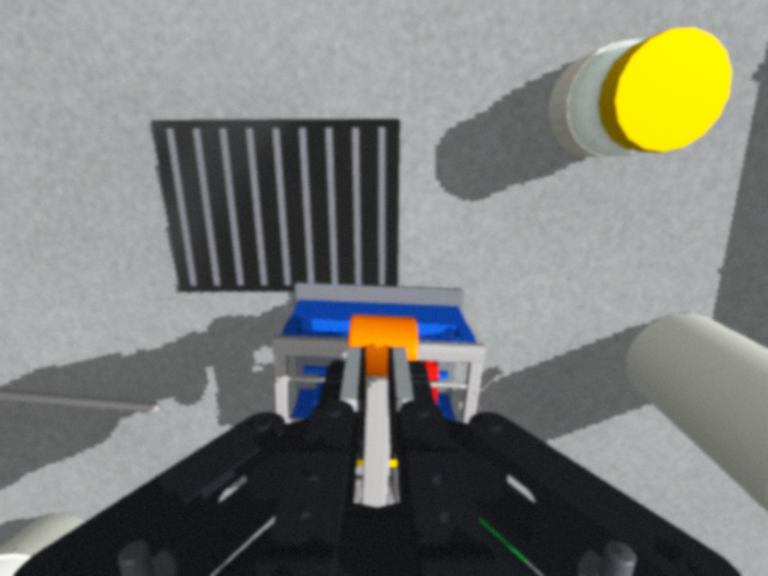

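Run:
```python
from h import *
import pickle
i1,C1=pickle.load(open('/tmp/w1.pkl','rb'));i2,C2=pickle.load(open('/tmp/w2.pkl','rb'))
s=1/1.5
print(two(C1,(398*s,255*s),C2,(384*s,335*s)))
o=ctrl.get_obs();print(o['tool_pos'],proj(C2,o['tool_pos'])*1.5,C2[2], proj(C2,(.46,.279,.112))*1.5)
for p in [(384,317),(384,340),(384,350)]: print(cast(C2,(p[0]*s,p[1]*s),.118))
it,T=cam('top'); 
b=[x for x in blobs(it,(5,200,120),(14,255,255),25)];print([(x[0],x[1],cast(T,x[1],.118)) for x in b]); 
if b: print(two(T,b[0][1],C2,(384*s,335*s)))
```

```text
[0.4683 0.2813 0.0904]
[0.4624 0.2793 0.098 ] [379.9375 331.0531] [0.3807 0.2835 0.2726] [379.2447 340.0083]
[0.4469 0.2818 0.118 ]
[0.4572 0.2811 0.118 ]
[0.4618 0.2808 0.118 ]
[]
```

Run:
```python
from h import *
import pickle
i2,C2=pickle.load(open('/tmp/w2.pkl','rb')); i,S=cam('scene')
a=cv2.resize(i2[180:340,180:330],(400,427),interpolation=cv2.INTER_CUBIC)
u,v=proj(S,(.47,.28,.12)).astype(int);print(u,v)
b=cv2.resize(i[v-80:v+80,u-75:u+75],(400,427),interpolation=cv2.INTER_CUBIC)
cv2.imwrite('pics/c3.png',np.hstack([a,b]))
```

```text
349 213
```

View pics/c3.png

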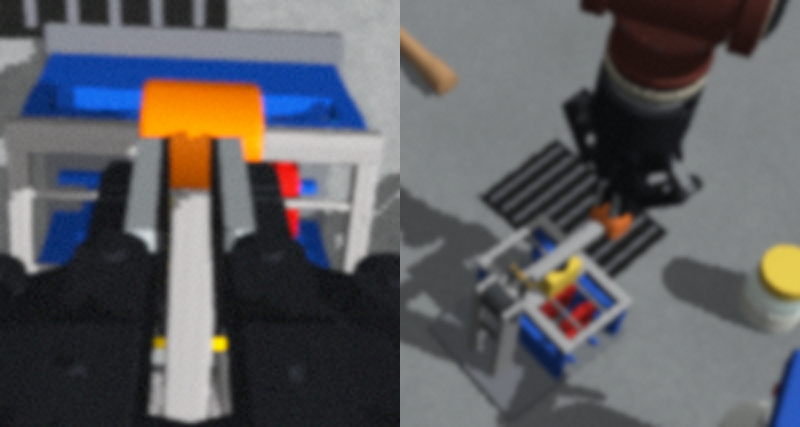

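Fingertips ended above the knob at about (190,140) in the left crop, so the grip missed. I'll reopen, go lower and try again.

```bash
python3 -m jog '[[[0,0,-0.03],[0,0,0]],[[0,0,-0.03],[0,0,0]],[[0,0,-0.03],[0,0,0]],[[0,0,-0.03],[0,0,0]],[[0,0,-0.03],[0,0,0]]]' 1 30|grep -v rot
python3 -m jog '[[[0,0,0],[0,0,0]],[[0.003,0,0.02],[0,0,0]],[[0.003,0,0.045],[0,0,0]],[[0.003,0,0.045],[0,0,0]],[[0.003,0,0.045],[0,0,0]]]' |grep -v rot
python3 -m jog '[[[0,0,0],[0,0,0]],[[0,0,0],[0,0,0]],[[0,0,0],[0,0,0]],[[0,0,0],[0,0,0]],[[0,0,0],[0,0,0]]]' 0.1 30|grep -v rot
python3 -m jog '[[[0,0,0],[0,0,0]],[[0,0,0],[0,0,0]]]'
python3 - <<'E'
from h import *
import pickle
i2,C2=cam('wrist')
o=ctrl.get_obs();print(o['tool_pos'],o['q'])
cv2.imwrite('pics/c4.png',cv2.resize(i2[150:384,100:400],None,fx=2,fy=2))
E
```

```text
t: 5.05
tool_pos: [0.4617, 0.2789, 0.1268]
contact_force: [-0.9, -0.1, -0.7]
opening: 0.0802
grip_force: 0.0
t: 5.55
tool_pos: [0.459, 0.2793, 0.0826]
contact_force: [1.3, -0.6, 1.4]
opening: 0.0854
grip_force: 0.0
t: 6.05
tool_pos: [0.4602, 0.2818, 0.0845]
contact_force: [-0.2, 6.1, 1.3]
opening: 0.027
grip_force: 31.5
t: 6.25
tool_pos: [0.4602, 0.2818, 0.0845]
tool_rot: [0.116, 3.138, 0.009]
contact_force: [0.0, 6.0, 1.0]
opening: 0.0268
grip_force: 31.6
[0.4602 0.2818 0.0845] [ 0.4091 -0.0536  1.9188  0.0043  1.2722 -1.0893]
```

View pics/c4.png

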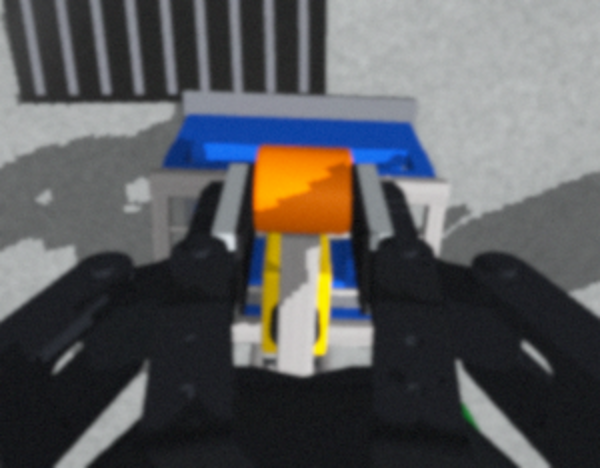

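The knob is gripped (opening 26.8 mm) and centred between the pads at about (302,190). Next I lift it along its arc.

```bash
python3 -m jog '[[[-0.0015,0,-0.0194],[0,0,0]],[[-0.0058,0,-0.0384],[0,0,0]],[[-0.0129,0,-0.0565],[0,0,0]],[[-0.0227,0,-0.0734],[0,0,0]],[[-0.0349,0,-0.0886],[0,0,0]]]' - 40|grep -v rot
python3 -m jog '[[[-0.0143,0,-0.0132],[0,0,0]],[[-0.0304,0,-0.0242],[0,0,0]],[[-0.048,0,-0.0326],[0,0,0]],[[-0.0666,0,-0.0382],[0,0,0]],[[-0.0859,0,-0.0411],[0,0,0]]]'|grep -v rot
python3 -m jog '[[[-0.013,0,0],[0,0,0]],[[-0.024,0,0.001],[0,0,0]],[[-0.024,0,0.001],[0,0,0]],[[-0.024,0,0.001],[0,0,0]]]'|grep -v rot
python3 -m jog '[[[0,0,0],[0,0,0]],[[0,0,0],[0,0,0]],[[0,0,0],[0,0,0]],[[0,0,0],[0,0,0]],[[0,0,0],[0,0,0]]]' 1|grep -v rot
python3 -m jog '[[[0,0,-0.05],[0,0,0]],[[0,0,-0.1],[0,0,0]],[[0.05,0,-0.1],[0,0,0]],[[0.1,0,-0.1],[0,0,0]],[[0.14,0,-0.1],[0,0,0]]]'|grep -v rot
python3 look.py w5;python3 - <<'E'
from h import *
plan([((.52,.278,.2),down(3.07))])
E
```

```text
t: 6.8
tool_pos: [0.4931, 0.278, 0.1697]
contact_force: [2.2, 4.6, -12.0]
opening: 0.0256
grip_force: 39.8
t: 7.3
tool_pos: [0.5803, 0.2684, 0.2143]
contact_force: [-2.9, -8.8, 4.1]
opening: 0.0244
grip_force: 39.0
t: 7.7
tool_pos: [0.6066, 0.2654, 0.2149]
contact_force: [1.8, -10.3, 8.3]
opening: 0.0246
grip_force: 40.2
t: 8.2
tool_pos: [0.6036, 0.2693, 0.2115]
contact_force: [1.1, 0.1, -0.2]
opening: 0.0854
grip_force: 0.0
t: 8.7
tool_pos: [0.4625, 0.2795, 0.3124]
contact_force: [-0.6, 1.3, 0.5]
opening: 0.0853
grip_force: 0.0
[-0.0628, 0.0021, 0.1119] [0.001, -0.003, 0.002]
```

View pics/w5.png

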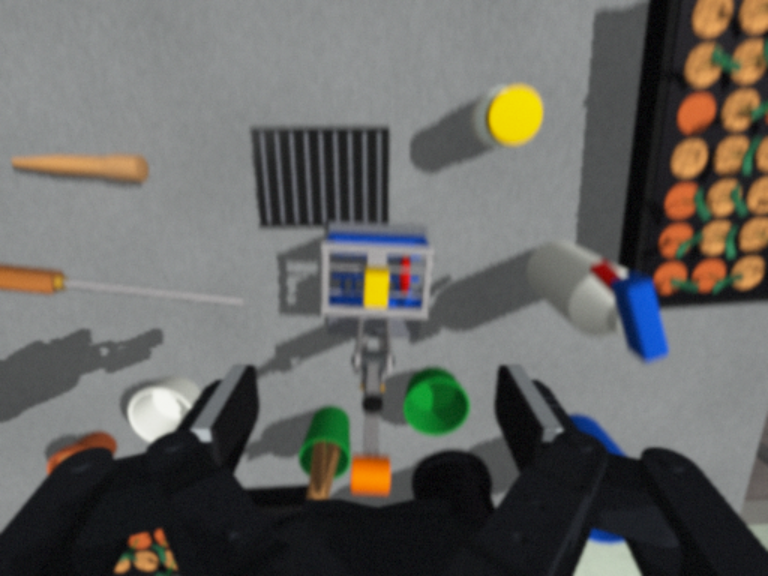

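Clamp stands open with its knob at about (371,476). The frame block is at (377,290) and a red disc shows at (406,275).

Run:
```python
from h import *
import pickle
im,C=pickle.load(open('/tmp/w5.pkl','rb'))
for a,c,b,m in blobs(im,(22,150,120),(33,255,255),60): print('ye',a,c,b,cast(C,c,.098),cv2.minAreaRect(cv2.findContours(m,0,2)[0][0]))
s=1/1.5
# frame light grey: corners by hand and by mask
hsv=cv2.cvtColor(im,cv2.COLOR_BGR2HSV)
m=((hsv[...,1]<40)&(hsv[...,2]>140)).astype('uint8'); m[:140]=0;m[225:]=0;m[:,:200]=0;m[:,300:]=0
n,l,st,ce=cv2.connectedComponentsWithStats(m); i=1+st[1:,4].argmax(); cnt=cv2.findContours((l==i).astype('uint8'),0,2)[0][0]
r=cv2.minAreaRect(cnt); print(st[i],r); 
for q in cv2.boxPoints(r): print(cast(C,q,.07))
print('c',cast(C,r[0],.07))
mm=cv2.inRange(hsv,(0,0,0),(180,120,60)); mm[160:]=0; mm[:,:150]=0;mm[:,270:]=0
n,l,st,ce=cv2.connectedComponentsWithStats(cv2.morphologyEx(mm,3,np.ones((9,9)))); i=1+st[1:,4].argmax(); r=cv2.minAreaRect(cv2.findContours((l==i).astype('uint8'),0,2)[0][0]); print(r)
for q in cv2.boxPoints(r): print('mat',cast(C,q,.004))
print('matc',cast(C,r[0],.004),'rodtip',cast(C,(243*s,302*s),.004))
```

```text
ye 1100 [342.8  76.7] [325  58  37  38] [0.3658 0.405  0.098 ] ((343.0, 76.5), (37.0, 36.0), 90.0)
ye 398 [250.5 190.9] [243 178  17  27] [0.5141 0.2737 0.098 ] ((251.0, 191.0), (16.0, 26.0), 0.0)
[ 214  140   86   72 1837] ((256.5, 175.5), (71.0, 85.0), 90.0)
[0.4393 0.2243 0.07  ]
[0.4485 0.3513 0.07  ]
[0.564  0.3494 0.07  ]
[0.5539 0.2111 0.07  ]
c [0.499  0.2842 0.07  ]
((214.27969360351562, 117.80030059814453), (62.38475799560547, 88.29507446289062), 89.16968536376953)
mat [0.3579 0.1524 0.004 ]
mat [0.3664 0.2966 0.004 ]
mat [0.4687 0.2917 0.004 ]
mat [0.4598 0.137  0.004 ]
matc [0.4114 0.2196 0.004 ] rodtip [0.5549 0.105  0.004 ]
```

Run:
```python
from h import *
plan([((.519,.275,.18),down(3.077)),((.519,.275,.070),down(3.077))])
```

```text
[-0.0621, -0.001, 0.1319] [0.001, -0.003, -0.005]
[0.0, 0.0, 0.11] [0.0, 0.0, 0.0]
```

```bash
python3 -m jog '[[[-0.062,-0.001,0],[0,0,0]],[[-0.062,-0.001,0.04],[0,0,0]],[[-0.062,-0.001,0.08],[0,0,0]],[[-0.062,-0.001,0.12],[0,0,0]],[[-0.062,-0.001,0.13],[0,0,0]]]' 1|grep -v rot
python3 -m jog '[[[0,0,0.04],[0,0,0]],[[0,0,0.08],[0,0,0]],[[0,0,0.1],[0,0,0]],[[0,0,0.112],[0,0,0]],[[0,0,0.112],[0,0,0]]]' |grep -v rot
python3 -m jog '[[[0,0,0],[0,0,0]],[[0,0,0],[0,0,0]],[[0,0,0],[0,0,0]],[[0,0,0],[0,0,0]],[[0,0,0],[0,0,0]]]' 0.05 40|grep -v rot
python3 -m jog '[[[0,0,0],[0,0,0]],[[0,0,0],[0,0,0]],[[0,0,0],[0,0,0]]]'|grep -v rot
```

```text
t: 9.25
tool_pos: [0.5228, 0.2725, 0.1756]
contact_force: [-0.3, 0.8, -0.3]
opening: 0.0855
grip_force: 0.0
t: 9.75
tool_pos: [0.5257, 0.2736, 0.0693]
contact_force: [-0.5, -0.0, 0.1]
opening: 0.0857
grip_force: 0.0
t: 10.25
tool_pos: [0.5263, 0.2737, 0.0704]
contact_force: [0.3, -0.8, 0.3]
opening: 0.0125
grip_force: 0.0
t: 10.55
tool_pos: [0.526, 0.2736, 0.0698]
contact_force: [0.5, 0.2, -0.4]
opening: 0.0045
grip_force: 0.0
```

```bash
python3 -m jog '[[[0,0,-0.05],[0,0,0]],[[0,0,-0.1],[0,0,0]],[[0,0,-0.13],[0,0,0]],[[0,0,-0.13],[0,0,0]],[[0,0,-0.13],[0,0,0]]]' 1|grep -v rot
python3 -m jog '[[[0,0,0],[0,0,0]],[[0,0,0],[0,0,0]]]' |grep -v rot
python3 look.py w6
python3 - <<'E'
from h import *
import pickle
im,C=pickle.load(open('/tmp/w6.pkl','rb'))
for a,c,b,m in blobs(im,(22,150,120),(33,255,255),60): print('ye',a,c,b,cast(C,c,.098))
E
```

```text
t: 11.05
tool_pos: [0.5264, 0.2738, 0.2008]
contact_force: [-0.1, 0.2, -0.8]
opening: 0.0764
grip_force: 0.0
t: 11.25
tool_pos: [0.5249, 0.2732, 0.1974]
contact_force: [-0.2, -1.1, 0.4]
opening: 0.0855
grip_force: 0.0
ye 1299 [389.9  12.6] [365   0  54  31] [0.3838 0.4014 0.098 ]
ye 861 [252.3 173.8] [241 155  25  39] [0.5183 0.2733 0.098 ]
```

View pics/w6.png

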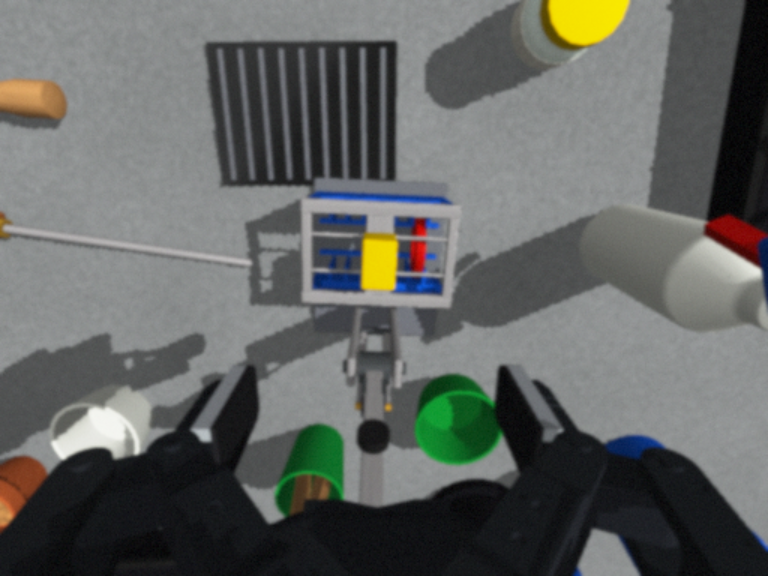

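The block at (379,262) has not moved and the frame is still on the rails. The fingertips sit about 28 mm short of the TCP, so I need to go lower.

```bash
python3 -m jog '[[[0.005,0,0.04],[0,0,0]],[[0.005,0,0.08],[0,0,0]],[[0.005,0,0.12],[0,0,0]],[[0.005,0,0.14],[0,0,0]],[[0.005,0,0.145],[0,0,0]]]' 1|grep -v rot
python3 -m jog '[[[0,0,0.003],[0,0,0]],[[0,0,0.003],[0,0,0]],[[0,0,0.003],[0,0,0]],[[0,0,0.003],[0,0,0]],[[0,0,0.003],[0,0,0]]]' 0.05 40|grep -v rot
python3 -m jog '[[[0,0,0],[0,0,0]],[[0,0,0],[0,0,0]],[[0,0,0],[0,0,0]]]'|grep -v rot
```

```text
t: 11.8
tool_pos: [0.5177, 0.2727, 0.0498]
contact_force: [-0.3, -0.4, -0.3]
opening: 0.0858
grip_force: 0.0
t: 12.3
tool_pos: [0.5223, 0.2745, 0.0537]
contact_force: [0.3, 0.8, 4.4]
opening: 0.023
grip_force: 42.3
t: 12.6
tool_pos: [0.5223, 0.2745, 0.0537]
contact_force: [0.6, 0.9, 6.2]
opening: 0.0229
grip_force: 42.5
```

```bash
python3 -m jog '[[[0,0,-0.03],[0,0,0]],[[0,0,-0.06],[0,0,0]],[[0,0,-0.09],[0,0,0]],[[0,0,-0.11],[0,0,0]],[[0,0,-0.11],[0,0,0]]]' - 60|grep -v rot
python3 - <<'E'
from h import *
plan([((.413,.219,.15),down(3.08)),((.413,.219,.0),down(3.08))])
E
```

```text
t: 13.1
tool_pos: [0.5229, 0.2746, 0.1653]
contact_force: [-0.6, -0.2, -0.9]
opening: 0.0223
grip_force: 58.6
[0.1056, -0.0635, 0.0146] [0.002, 0.006, -0.011]
[0.0, 0.0, 0.15] [0.0, 0.0, 0.0]
```

```bash
python3 -m jog '[[[0.035,-0.02,0],[0,0,0]],[[0.07,-0.042,0],[0,0,0]],[[0.107,-0.063,0.01],[0,0,0]],[[0.107,-0.063,0.06],[0,0,0]],[[0.107,-0.063,0.10],[0,0,0]]]'|grep -v rot
python3 -m jog '[[[0,0,0.02],[0,0,0]],[[0,0,0.03],[0,0,0]],[[0,0,0.045],[0,0,0]],[[0,0,0.052],[0,0,0]],[[0,0,0.052],[0,0,0]]]'|grep -v rot
python3 -m jog '[[[0,0,0.003],[0,0,0]],[[0,0,0.006],[0,0,0]],[[0,0,0.009],[0,0,0]],[[0,0,0.009],[0,0,0]]]'|grep -v rot
```

```text
t: 13.6
tool_pos: [0.4083, 0.2184, 0.0601]
contact_force: [0.3, 0.5, -2.5]
opening: 0.0224
grip_force: 58.6
t: 14.1
tool_pos: [0.4088, 0.2186, 0.0086]
contact_force: [-0.7, -0.3, -2.1]
opening: 0.0223
grip_force: 58.7
t: 14.5
tool_pos: [0.4096, 0.2189, 0.0006]
contact_force: [-0.4, 0.9, -1.6]
opening: 0.0224
grip_force: 58.7
```

```bash
python3 -m jog '[[[0,0,0.003],[0,0,0]],[[0,0,0.006],[0,0,0]],[[0,0,0.006],[0,0,0]],[[0,0,0.006],[0,0,0]]]'|grep -v rot
python3 -m jog '[[[0,0,0.002],[0,0,0]],[[0,0,0.002],[0,0,0]],[[0,0,0.002],[0,0,0]]]'|grep -v rot
python3 -m jog '[[[0,0,0],[0,0,0]],[[0,0,0],[0,0,0]],[[0,0,0],[0,0,0]],[[0,0,0],[0,0,0]],[[0,0,0],[0,0,0]]]' 1|grep -v rot
python3 -m jog '[[[0,0,-0.05],[0,0,0]],[[0,0,-0.1],[0,0,0]],[[0,0,-0.15],[0,0,0]],[[0,0,-0.2],[0,0,0]],[[0,0,-0.25],[0,0,0]]]'|grep -v rot
python3 - <<'E'
from h import *
im,C=cam('wrist'); cv2.imwrite('/tmp/w7.png',im)
for a,c,b,m in blobs(im,(22,150,120),(33,255,255),60): print('ye',a,c,b,cast(C,c,.038))
it,T=cam('top'); cv2.imwrite('/tmp/t7.png',it)
# rod handle: wood near the old place
hs=cv2.cvtColor(it,cv2.COLOR_BGR2HSV)
for a,c,b,m in blobs(it,(5,110,90),(20,255,255),60):
    if 250<c[0]<380 and 180<c[1]<280:
        r=cv2.minAreaRect(cv2.findContours(m,0,2)[0][0]); print('wood',a,c,r,cast(T,c,.013))
for a,c,b,m in blobs(it,(0,0,150),(180,45,255),80):
    if c[1]<170: print('wht',a,c,b,cast(T,(b[0]+b[2]/2,b[1]+b[3]/2),.045))
E
```

```text
t: 14.9
tool_pos: [0.4096, 0.2189, -0.0053]
contact_force: [0.8, 0.2, -2.6]
opening: 0.0224
grip_force: 58.7
t: 15.2
tool_pos: [0.4101, 0.219, -0.0063]
contact_force: [-3.4, -1.2, 5.7]
opening: 0.0222
grip_force: 59.5
t: 15.7
tool_pos: [0.4097, 0.2189, -0.0073]
contact_force: [0.0, 0.4, -0.2]
opening: 0.0853
grip_force: 0.0
t: 16.2
tool_pos: [0.4094, 0.2188, 0.2449]
contact_force: [1.2, -0.2, -0.5]
opening: 0.0852
grip_force: 0.0
ye 1437 [411.1 118.8] [390  98  43  43] [0.3722 0.4348 0.038 ]
ye 486 [251.2 157.1] [242 143  19  29] [0.4086 0.2177 0.038 ]
wood 306 [312.1 224.5] ((311.7693176269531, 224.46888732910156), (33.21438217163086, 9.450117111206055), 13.392498016357422) [ 0.4762 -0.1012  0.013 ]
wood 99 [368.7 255.6] ((369.32757568359375, 254.9310302734375), (12.4415864944458, 12.998673439025879), 21.801406860351562) [ 0.3952 -0.2501  0.013 ]
wood 349 [286.7 259.6] ((291.07232666015625, 259.0238952636719), (52.44889831542969, 9.197025299072266), 4.236394882202148) [ 0.383  -0.0324  0.013 ]
wood 106 [367.4 270.7] ((368.3500061035156, 271.0500183105469), (12.965337753295898, 12.016654014587402), 71.56504821777344) [ 0.3558 -0.245   0.013 ]
wht 155 [72.7  1.2] [46  0 54  4] [1.0927 0.5672 0.045 ]
wht 9774 [356.2  26.8] [218   0 263  55] [ 1.0343 -0.213   0.045 ]
wht 166 [202.3  11.1] [194   3  21  20] [1.0686 0.1981 0.045 ]
wht 102 [166.3  12.8] [160   6  15  14] [1.0658 0.302  0.045 ]
wht 685 [279.9 144.6] [264 129  31  31] [ 0.6869 -0.012   0.045 ]
wht 312 [380.9 157.8] [364 144  39  25] [ 0.658  -0.2921  0.045 ]
```

Run:
```python
from h import *
plan([((.43,.12,.28),down(2.5)),((.46,.0,.28),down(1.9)),((.478,-.1,.2),down(1.36))])
```

```text
[-0.024, -0.0987, -0.028] [0.01, 0.012, 0.569]
[-0.0959, -0.0782, 0.0] [0.0, 0.0, 0.6]
[-0.1004, -0.0153, 0.08] [0.0, 0.0, 0.54]
```

```bash
python3 -m jog '[[[-0.024,-0.099,-0.028],[0,0,0.57]],[[-0.024,-0.099,-0.028],[0,0,0.57]],[[-0.024,-0.099,-0.028],[0,0,0.57]],[[-0.024,-0.099,-0.028],[0,0,0.57]]]'|head -1
python3 -m jog '[[[-0.096,-0.078,0],[0,0,0.6]],[[-0.096,-0.078,0],[0,0,0.6]],[[-0.096,-0.078,0],[0,0,0.6]],[[-0.096,-0.078,0],[0,0,0.6]]]'|head -1
python3 -m jog '[[[-0.1,-0.015,0.08],[0,0,0.54]],[[-0.1,-0.015,0.08],[0,0,0.54]],[[-0.1,-0.015,0.08],[0,0,0.54]],[[-0.1,-0.015,0.08],[0,0,0.54]]]'|head -3
python3 -m jog '[[[0,0,0],[0,0,0]],[[0,0,0],[0,0,0]]]'|head -3
python3 look.py w8
```

```text
t: 16.7
t: 17.1
t: 17.5
tool_pos: [0.4724, -0.1027, 0.186]
tool_rot: [-2.447, -1.96, 0.007]
t: 17.7
tool_pos: [0.4746, -0.1009, 0.1907]
tool_rot: [-2.442, -1.976, -0.0]
```

View pics/w8.png

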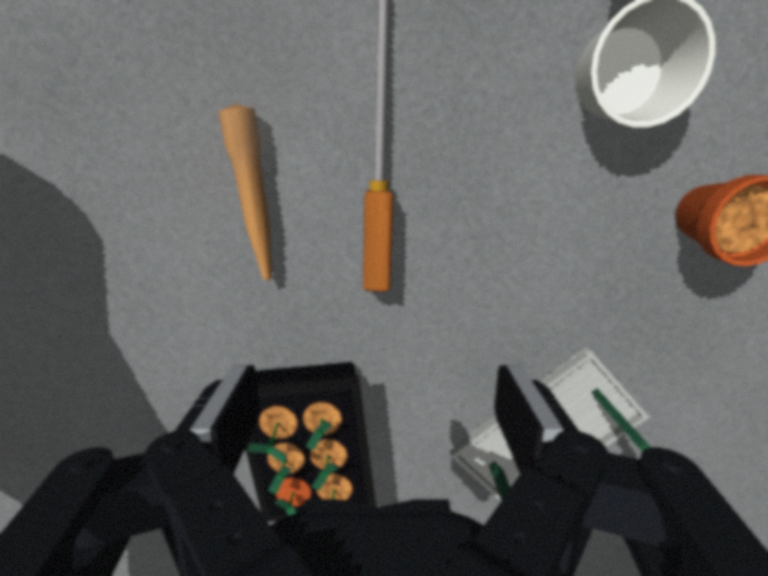

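Handle runs from (378,185) to (376,290), with the steel rod leaving the top of the picture at (382,0). White pot rim is at (653,62). The rod has been knocked from its first place, with the new pose visible here.

Run:
```python
from h import *
import pickle
im,C=pickle.load(open('/tmp/w8.pkl','rb')); s=1/1.5
a=cast(C,(378*s,182*s),.022);b=cast(C,(376.5*s,288*s),.026);e=cast(C,(382*s,5*s),.012)
print(a,b,np.linalg.norm(a-b)); d=e-(a+b)/2; yaw=np.arctan2(d[1],d[0]);print('yaw',yaw,np.arctan2(*(a-b)[[1,0]]))
for A,c,bb,m in blobs(im,(3,130,90),(18,255,255),300): print(A,c,cast(C,c,.024))
c=(a+b)/2
plan([((c[0],c[1],.06),down(yaw)),((c[0],c[1],-.011),down(yaw))])
```

```text
[ 0.4875 -0.051   0.022 ] [ 0.4679 -0.1377  0.026 ] 0.08905843783707357
yaw 1.3412780325773532 1.3478521428183179
982 [167.3 134.3] [ 0.3834 -0.0444  0.024 ]
2552 [488.6 145.3] [ 0.7671 -0.1397  0.024 ]
1183 [251.5 159.3] [ 0.4774 -0.0961  0.024 ]
355 [214.  276.7] [ 0.388  -0.2548  0.024 ]
413 [185.2 280.6] [ 0.3451 -0.2526  0.024 ]
323 [219. 302.] [ 0.3841 -0.3001  0.024 ]
313 [195.6 327.2] [ 0.3366 -0.3392  0.024 ]
[0.0069, 0.0013, 0.1312] [0.001, 0.0, 0.02]
[0.0, 0.0, 0.071] [0.0, 0.0, 0.0]
```

```bash
python3 -m jog '[[[0.004,0.001,0.04],[0,0,0.02]],[[0.006,0.001,0.08],[0,0,0.02]],[[0.006,0.001,0.12],[0,0,0.02]],[[0.006,0.001,0.13],[0,0,0.02]],[[0.006,0.001,0.13],[0,0,0.02]]]' 1 |grep -v rot
python3 -m jog '[[[0,0,0],[0,0,0]],[[0,0,0],[0,0,0]]]'|grep pos
python3 - <<'E'
from h import *
plan([((.4778,-.0945,-.011),down(1.343))])
E
```

```text
t: 18.25
tool_pos: [0.4758, -0.0946, 0.0597]
contact_force: [-0.6, 0.1, -0.1]
opening: 0.0856
grip_force: 0.0
tool_pos: [0.479, -0.0961, 0.0638]
[0.0013, -0.0019, 0.0748] [0.005, 0.001, -0.004]
```

```bash
python3 -m jog '[[[0.001,-0.002,0.03],[0,0,0]],[[0.001,-0.002,0.055],[0,0,0]],[[0.001,-0.002,0.068],[0,0,0]],[[0.001,-0.002,0.074],[0,0,0]],[[0.001,-0.002,0.074],[0,0,0]]]'|grep -v rot
python3 -m jog '[[[0,0,0],[0,0,0]],[[0,0,0],[0,0,0]],[[0,0,0],[0,0,0]],[[0,0,0],[0,0,0]],[[0,0,0],[0,0,0]]]' 0.05 60|grep -v rot
python3 -m jog '[[[0,0,0],[0,0,0]],[[0,0,0],[0,0,0]],[[0,0,0],[0,0,0]]]' - 110|grep -v rot
python3 -m jog '[[[0,0,-0.04],[0,0,0]],[[0,0,-0.08],[0,0,0]],[[0,0,-0.12],[0,0,0]],[[0,0,-0.16],[0,0,0]],[[0,0,-0.2],[0,0,0]]]' 
python3 -m jog '[[[0,0,0],[0,0,0]],[[0,0,0],[0,0,0]],[[0,0,0],[0,0,0]]]'|grep -v rot
python3 - <<'E'
from h import *
im,C=cam('wrist'); cv2.imwrite('/tmp/w9.png',im); t,T=cam('top'); s,S=cam('scene')
cv2.imwrite('/tmp/t9.png',t)
u,v=proj(S,(.5,0,.2)).astype(int)
cv2.imwrite('pics/w9.png',np.hstack([cv2.resize(im,(400,300)),cv2.resize(s[max(0,v-110):v+110,max(0,u-150):u+143],(400,300))]))
o=ctrl.get_obs()
P=o['tool_pos'];M=R.from_rotvec(o['tool_rot']).as_matrix()
G=P-M[:,2]*.019
for d in (60,152,262): print(d,proj(C,G+M[:,0]*d/1000)/512*400,proj(T,G+M[:,0]*d/1000))
E
```

```text
t: 18.95
tool_pos: [0.4755, -0.0941, -0.0128]
contact_force: [0.2, 0.9, -0.1]
opening: 0.0851
grip_force: 0.0
t: 19.45
tool_pos: [0.4755, -0.0941, -0.0126]
contact_force: [-0.4, 0.3, 3.7]
opening: 0.022
grip_force: 61.7
t: 19.75
tool_pos: [0.4756, -0.0942, -0.0126]
contact_force: [-0.8, -0.9, 5.5]
opening: 0.0205
grip_force: 109.8
t: 20.25
tool_pos: [0.4743, -0.0937, 0.1873]
tool_rot: [-2.463, -1.949, 0.001]
contact_force: [0.1, 0.2, -1.7]
opening: 0.0203
grip_force: 109.1
t: 20.55
tool_pos: [0.4738, -0.0935, 0.1844]
contact_force: [-0.0, -0.0, -1.7]
opening: 0.0205
grip_force: 109.2
60 [194.9255 105.578 ] [297.0003 209.7234]
152 [194.7519 -56.0684] [257.5189 200.0218]
262 [ 194.3938 -389.4943] [210.4363 188.4523]
```

View pics/w9.png

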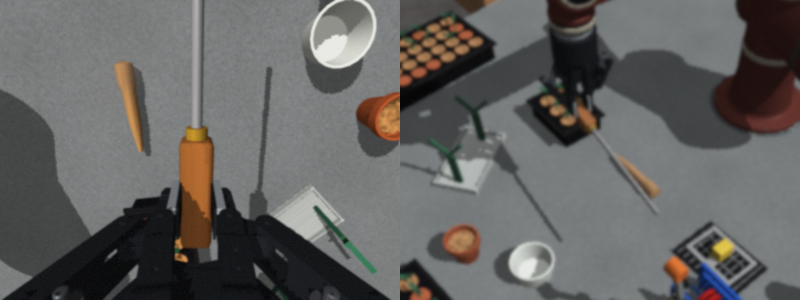

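The rod is held. In the left half (wrist) the handle runs from (196,127) to (195,247), and in the right half (scene) the tip is at (657,210).

```bash
cat >> h.py <<'E'
def inplane(C,p,dirn=None):
    """ray of pixel p against the tool's x-z plane -> (along tool x, along tool z) from the TCP"""
    o=ctrl.get_obs();P=np.array(o['tool_pos']);M=R.from_rotvec(o['tool_rot']).as_matrix()
    c,v=ray(C,p);n=M[:,1];X=c+v*(n@(P-c))/(n@v);return M.T@(X-P),X
E
python3 - <<'E'
from h import *
s,S=cam('scene');u,v=proj(S,(.5,0,.2)).astype(int); x0,y0=max(0,u-150),max(0,v-110);w=s[y0:v+110,x0:u+143].shape
px=(x0+257*w[1]/400,y0+210*w[0]/300);print(px,'tip',inplane(S,px))
px=(x0+193*w[1]/400,y0+127*w[0]/300);print('front?',inplane(S,px))
im,C=cam('wrist'); print('front',[inplane(C,(196*1.28,127*1.28))]) if 0 else None
o=ctrl.get_obs();P=np.array(o['tool_pos']);M=R.from_rotvec(o['tool_rot']).as_matrix()
for dz in(-.019,-.03):
  for d in(35,42.5,50): print(dz,d,proj(C,P+M[:,0]*d/1000+M[:,2]*dz)/1.28)
cv2.imwrite('/tmp/s9.png',s)
E
```

```text
(np.float64(293.2525), np.float64(177.0)) tip (array([ 0.2567, -0.    , -0.0166]), array([0.5332, 0.1562, 0.2015]))
front? (array([ 0.0506, -0.    , -0.0308]), array([ 0.4859, -0.0444,  0.2156]))
-0.019 35 [195.1562 139.5236]
-0.019 42.5 [195.1476 129.7295]
-0.019 50 [195.1388 119.6354]
-0.03 35 [195.0881 143.9815]
-0.03 42.5 [195.0778 133.5726]
-0.03 50 [195.0672 122.8222]
```

```bash
cat >> h.py <<'E'
TIP=np.array([.263,0,-.0166]); MID=np.array([.1534,0,-.0204])
def pitched(yaw,th): return down(yaw)*R.from_rotvec([0,-th,0])
E
python3 - <<'E'
from h import *
import pickle
im,C=pickle.load(open('/tmp/w8.pkl','rb'))
el=None
t=cv2.imread('/tmp/t9.png'); cam('top')
it,T=cam('top')
for a,c,b,m in blobs(it,(0,0,150),(180,45,255),80):
    if 240<c[0]<320 and 110<c[1]<170: print('pot',a,b,cast(T,(b[0]+(b[2]-1)/2,b[1]+(b[3]-1)/2),.045))
print('pot w8',cast(C,(653/1.5,62/1.5),.045))
pot=np.array([.687,-.012,.045]);y=1.343;Q=pitched(y,.84);d=np.array([np.cos(y),np.sin(y),0])
tip=pot+.012*d
h=tip+[0,0,.075]-Q.apply(TIP); l=tip+[0,0,-.030]-Q.apply(TIP); print(h,l)
plan([((.53,-.20,.34),pitched(y,.6)),(h,Q),(l,Q)])
E
```

```text
pot 682 [264 129  31  31] [ 0.6882 -0.0107  0.045 ]
pot w8 [ 0.6898 -0.0096  0.045 ]
[ 0.6473 -0.1834  0.3048] [ 0.6473 -0.1834  0.1998]
[-0.0906, 0.078, -0.1541] [-0.003, -0.6, -0.004]
[0.0551, 0.1105, 0.005] [0.0, -0.24, 0.0]
[0.0782, 0.0, 0.0701] [0.0, 0.0, 0.0]
```

```bash
python3 -m jog '[[[-0.02,0.02,-0.045],[0,-0.05,0]],[[-0.04,0.04,-0.09],[0,-0.15,0]],[[-0.07,0.06,-0.13],[0,-0.3,0]],[[-0.09,0.078,-0.154],[0,-0.45,0]],[[-0.09,0.078,-0.154],[0,-0.6,0]]]'|grep -v force
python3 -m jog '[[[0,0,0],[0,0,0]],[[0,0,0],[0,0,0]]]'|grep -v force
python3 - <<'E'
from h import *
pot=np.array([.6885,-.0105,.045]);y=1.343;Q=pitched(y,.84);d=np.array([np.cos(y),np.sin(y),0])
tip=pot+.012*d
h=tip+[0,0,.075]-Q.apply(TIP)
plan([(h,Q)])
print(ctrl.get_obs()['q'])
E
```

```text
t: 21.4
tool_pos: [0.5337, -0.2026, 0.3488]
tool_rot: [2.109, 1.657, -0.648]
opening: 0.0204
t: 21.6
tool_pos: [0.5302, -0.1986, 0.3392]
tool_rot: [2.114, 1.676, -0.654]
opening: 0.0202
[0.055, 0.1117, 0.0037] [-0.004, -0.242, -0.0]
[-0.1801 -0.1107  1.6327 -0.5985  1.642   0.0127]
```

```bash
python3 -m jog '[[[0.01,0.04,0.003],[0,-0.05,0]],[[0.03,0.08,0.003],[0,-0.12,0]],[[0.055,0.112,0.003],[0,-0.2,0]],[[0.055,0.112,0.003],[0,-0.243,0]],[[0.055,0.112,0.003],[0,-0.243,0]]]'|grep -v force
python3 -m jog '[[[0,0,0],[0,0,0]],[[0,0,0],[0,0,0]]]'|grep -v force
python3 - <<'E'
from h import *
pot=np.array([.6885,-.0105,.045]);y=1.343;Q=pitched(y,.84);d=np.array([np.cos(y),np.sin(y),0])
tip=pot+.012*d
l=tip+[0,0,-.031]-Q.apply(TIP)
plan([(l,Q)])
print(ctrl.get_obs()['q'])
s,S=cam('scene'); o=ctrl.get_obs()
tp=np.array(o['tool_pos'])+R.from_rotvec(o['tool_rot']).apply(TIP); print(tp,proj(S,tp),proj(S,pot))
u,v=proj(S,pot).astype(int); print(u,v)
cv2.imwrite('pics/d1.png',cv2.resize(s[v-100:v+60,u-100:u+100],None,fx=3,fy=3,interpolation=2))
E
```

```text
t: 22.1
tool_pos: [0.649, -0.1825, 0.3028]
tool_rot: [1.945, 1.544, -0.878]
opening: 0.0205
t: 22.3
tool_pos: [0.6491, -0.1838, 0.31]
tool_rot: [1.947, 1.535, -0.867]
opening: 0.0202
[0.0842, -0.0012, 0.0727] [-0.002, 0.001, -0.007]
[-0.0464  0.2296  1.4079 -0.8273  1.6624  0.1781]
[ 0.6932 -0.0014  0.1251] [196.3338 197.3441] [200.14   212.2015]
200 212
```

View pics/d1.png

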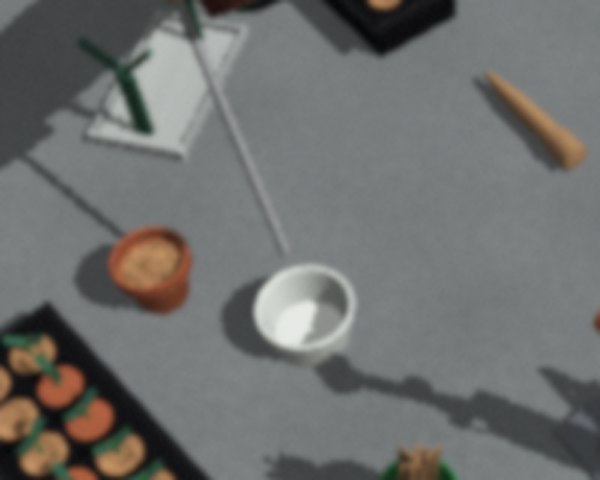

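The tip at (287,250) is just above the pot mouth centred at (305,308), matching the prediction, so I dip now.

```bash
python3 -m jog '[[[0.02,0,0.018],[0,0,0]],[[0.04,0,0.036],[0,0,0]],[[0.058,0,0.052],[0,0,0]],[[0.074,-0.001,0.065],[0,0,0]],[[0.084,-0.001,0.073],[0,0,0]]]'|grep -v opening
python3 -m jog '[[[0,0,0],[0,0,0]],[[0,0,0],[0,0,0]],[[0,0,0],[0,0,0]],[[0,0,0],[0,0,0]],[[0,0,0],[0,0,0]]]'|grep -v opening
python3 - <<'E'
from h import *
o=ctrl.get_obs();print(np.array(o['tool_pos'])+R.from_rotvec(o['tool_rot']).apply(TIP))
E
python3 -m jog '[[[-0.02,0,-0.018],[0,0,0]],[[-0.04,0,-0.036],[0,0,0]],[[-0.06,0,-0.054],[0,0,0]],[[-0.08,0,-0.072],[0,0,0]],[[-0.1,0,-0.09],[0,0,0]]]'|grep -v opening
python3 - <<'E'
from h import *
it,T=cam('top')
for a,c,b,m in blobs(it,(0,0,150),(180,45,255),80):
    if 240<c[0]<320 and 110<c[1]<170: print('pot',a,b,cast(T,(b[0]+(b[2]-1)/2,b[1]+(b[3]-1)/2),.045))
E
```

```text
t: 22.85
tool_pos: [0.6478, -0.1812, 0.194]
tool_rot: [1.945, 1.54, -0.874]
contact_force: [0.2, -0.2, -1.8]
grip_force: 109.2
t: 23.35
tool_pos: [0.6492, -0.1811, 0.1971]
tool_rot: [1.945, 1.537, -0.87]
contact_force: [-0.7, -0.6, -0.9]
grip_force: 109.2
[0.6926 0.0012 0.0119]
t: 23.85
tool_pos: [0.6488, -0.1805, 0.3322]
tool_rot: [1.944, 1.538, -0.871]
contact_force: [0.7, 0.5, -1.0]
grip_force: 109.1
```

Run:
```python
from h import *
it,T=cam('top'); sc,S=cam('scene')
for nm,lo,hi in(('red',(0,150,50),(4,255,255)),('red2',(172,150,50),(180,255,255)),('blue',(108,150,40),(125,255,255)),('orange',(5,200,120),(14,255,255))):
    for a,c,b,m in blobs(it,lo,hi,12):
        if 130<c[0]<215 and 150<c[1]<250: print('top',nm,a,c,b,cast(T,c,.05))
    for a,c,b,m in blobs(sc,lo,hi,12):
        if 280<c[0]<390 and 190<c[1]<290: print('scene',nm,a,c,b,cast(S,c,.05))
rc=np.array([.520,.275]);ax=np.array([np.cos(-.06),np.sin(-.06)]);ay=np.array([-ax[1],ax[0]])
for y in(-.0325,-.0195,-.0065,.0065,.0195,.0325):
    p=rc+y*ay; print(y,p,'top',proj(T,(*p,.060)),proj(T,(*p,.034)),'scene',proj(S,(*p,.060)))
A=cv2.resize(it[160:240,130:230],(400,320),interpolation=2);u,v=proj(S,(.52,.275,.06)).astype(int)
B=cv2.resize(sc[v-40:v+40,u-50:u+50],(400,320),interpolation=2);print(u,v);cv2.imwrite('pics/r2.png',np.hstack([A,B]))
```

```text
top red 80 [159.2 203.5] [156 195   7  18] [0.5223 0.3009 0.05  ]
top red 152 [171.3 205.2] [166 197  11  19] [0.5182 0.2696 0.05  ]
scene red 117 [330.6 242.9] [323 236  16  16] [0.5244 0.2794 0.05  ]
scene red 64 [339.6 253.1] [334 248  12  12] [0.5302 0.3116 0.05  ]
scene red2 51 [332.5 241.2] [323 235  17  15] [0.5177 0.2797 0.05  ]
scene red2 14 [326.6 248.4] [322 244  10   9] [0.5424 0.2823 0.05  ]
scene red2 32 [342.1 250.1] [336 246  11  12] [0.52   0.3108 0.05  ]
top blue 314 [173.7 192.7] [152 187  43  15] [0.5511 0.2647 0.05  ]
top blue 24 [185.1 202.9] [178 202  15   3] [0.5246 0.2343 0.05  ]
top blue 286 [170.3 216.9] [147 209  45  15] [0.4878 0.271  0.05  ]
scene blue 466 [340.2 236.1] [320 217  39  40] [0.4939 0.2837 0.05  ]
scene blue 19 [316.1 242.1] [314 240   6   5] [0.5472 0.2538 0.05  ]
scene blue 251 [327.4 260.6] [319 248  19  26] [0.5652 0.3041 0.05  ]
-0.0325 [0.5181 0.2426] top [181.3826 204.7896] [182.4941 206.3117] scene [321.0042 229.5868]
-0.0195 [0.5188 0.2555] top [176.3104 204.4297] [177.5295 205.9598] scene [324.9212 233.1305]
-0.0065 [0.5196 0.2685] top [171.2361 204.0697] [172.5629 205.6077] scene [328.8856 236.7171]
0.0065 [0.5204 0.2815] top [166.1597 203.7095] [167.5944 205.2554] scene [332.8983 240.3474]
0.0195 [0.5212 0.2945] top [161.0813 203.3492] [162.6238 204.903 ] scene [336.9601 244.0221]
0.0325 [0.5219 0.3074] top [156.0007 202.9887] [157.6512 204.5505] scene [341.072  247.7421]
330 238
```

View pics/r2.png

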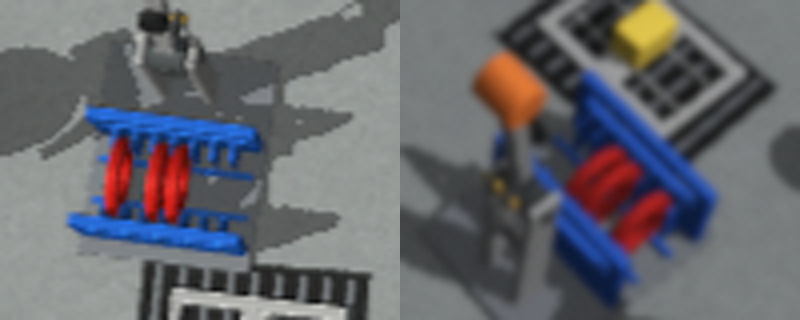

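Top crop (left half): three discs, one at (118,175) and two at (154,180) and (175,180). That matches places 6, 4 and 3 when compared with the comb ends. Frame lies on the mat, clamp open.

```bash
cat >> h.py <<'E'
def level(yaw): return down(yaw)*R.from_rotvec([0,.0343,0])
def tcp_mid(mid,Q): return np.array(mid)-Q.apply(MID)
E
python3 - <<'E'
from h import *
import pickle
im,C=pickle.load(open('/tmp/w6.pkl','rb')); print('frame w6',np.mean([cast(C,(x/1.5,y/1.5),.07) for x,y in((303,200),(460,207),(452,307),(303,303))],0))
it,T=cam('top');print('comb top',np.mean([cast(T,(130+x/4,160+y/4),.064) for x,y in((86,108),(262,130),(245,240),(70,216))],0),[cast(T,(130+x/4,160+y/4),.064) for x,y in((86,108),(262,130),(245,240),(70,216))])
rc=np.array([.519,.272,.034]);a=-.06;ay=np.array([-np.sin(a),np.cos(a),0]);Q=level(1.511)
w=[tcp_mid(rc+ay*y+[0,0,z],Q) for y,z in((-.21,.25),(-.21,0),(-.1,0),(0,0))]
print(w)
plan([((.58,-.15,.36),pitched(1.45,.4)),(w[0],Q),(w[1],Q),(w[2],Q),(w[3],Q)])
E
```

```text
frame w6 [0.5225 0.2739 0.07  ]
comb top [0.521  0.2675 0.064 ] [array([0.5627, 0.3201, 0.064 ]), array([0.5498, 0.2071, 0.064 ]), array([0.4787, 0.2158, 0.064 ]), array([0.4928, 0.3269, 0.064 ])]
[array([ 0.4973, -0.09  ,  0.2584]), array([ 0.4973, -0.09  ,  0.0084]), array([0.5039, 0.0198, 0.0084]), array([0.5099, 0.1197, 0.0084])]
[-0.0128, -0.0741, -0.0298] [-0.064, 0.442, -0.092]
[0.0853, -0.0893, 0.0743] [-0.011, 0.434, -0.06]
[-0.0086, 0.0, 0.2499] [0.0, 0.0, 0.0]
[0.1099, 0.0, 0.0038] [0.0, 0.0, 0.0]
[0.0999, 0.0, 0.0034] [0.0, 0.0, 0.0]
```

Run:
```python
from h import *
rc=np.array([.521,.272,.034]);a=-.10;ay=np.array([-np.sin(a),np.cos(a),0]);Q=level(np.pi/2+a)
w=[tcp_mid(rc+ay*y+[0,0,z],Q) for y,z in((-.21,.25),(-.21,0),(-.1,0),(0,0))]
print(w)
plan([((.58,-.15,.36),pitched(1.40,.45)),(w[0],Q),(w[1],Q),(w[2],Q),(w[3],Q)])
```

```text
[array([ 0.4848, -0.0888,  0.2584]), array([ 0.4848, -0.0888,  0.0084]), array([0.4958, 0.0207, 0.0084]), array([0.5058, 0.1202, 0.0084])]
[-0.0128, -0.0741, -0.0298] [-0.036, 0.392, -0.05]
[0.084, -0.1042, 0.0723] [-0.015, 0.484, -0.07]
[-0.0086, 0.0, 0.2499] [0.0, 0.0, 0.0]
[0.1099, -0.0, 0.0038] [0.0, 0.0, 0.0]
[0.0999, 0.0, 0.0034] [0.0, 0.0, 0.0]
```

```bash
python3 -m jog '[[[-0.013,-0.074,-0.03],[-0.036,0.392,-0.05]],[[-0.013,-0.074,-0.03],[-0.036,0.392,-0.05]],[[-0.013,-0.074,-0.03],[-0.036,0.392,-0.05]],[[-0.013,-0.074,-0.03],[-0.036,0.392,-0.05]]]'|grep pos
python3 -m jog '[[[0.08,-0.104,0.04],[-0.015,0.484,-0.07]],[[0.08,-0.104,0.04],[-0.015,0.484,-0.07]],[[0.08,-0.104,0.04],[-0.015,0.484,-0.07]],[[0.084,-0.104,0.07],[-0.015,0.484,-0.07]],[[0.084,-0.104,0.07],[-0.015,0.484,-0.07]]]'|grep pos
python3 -m jog '[[[0,0,0],[0,0,0]],[[0,0,0],[0,0,0]],[[0,0,0],[0,0,0]]]'|grep tool
python3 - <<'E'
from h import *
rc=np.array([.521,.272,.034]);a=-.10;ay=np.array([-np.sin(a),np.cos(a),0]);Q=level(np.pi/2+a)
plan([(tcp_mid(rc+ay*-.21+[0,0,.03],Q),Q)])
# rod line: bright pixels in scene/top at predicted places
o=ctrl.get_obs();P=np.array(o['tool_pos']);M=R.from_rotvec(o['tool_rot'])
s,S=cam('scene');t,T=cam('top');w,W=cam('wrist')
for n,im,C in(('scene',s,S),('top',t,T),('wrist',w,W)):
  g=cv2.cvtColor(im,6).astype(int)
  for x in(.09,.15,.24,.2525,.2575,.2625,.2675,.275):
    q=proj(C,P+M.apply([x,0,-.0256+.0343*(x-.001)])); u,v=q.round().astype(int)
    if 7<=u<505 and 7<=v<377: print(n,x,q.round(1),'row',g[v-6:v+7,u],'col',g[v,u-6:u+7])
E
```

```text
tool_pos: [0.5793, -0.1517, 0.3615]
tool_pos: [0.4811, -0.0883, 0.2528]
tool_pos: [0.486, -0.0875, 0.2617]
tool_rot: [-2.312, -2.094, -0.037]
[-0.0087, -0.001, 0.2232] [-0.0, 0.002, 0.001]
scene 0.09 [256.  104.8] row [119 119 121 124 129 129 120 101  86  89 104 117 121] col [ 25  30  41  57  80 103 120 129 129 126 122 120 121]
scene 0.15 [273.2 119.6] row [122 123 124 128 134 134 125 108  94  95 107 119 123] col [119 112 100  91  96 111 125 134 133 130 127 125 124]
scene 0.24 [301.2 143.6] row [125 124 123 125 127 132 134 124 108  93  93 104 115] col [106  94  88  97 112 125 134 133 128 125 123 123 123]
scene 0.2525 [305.3 147.2] row [124 123 122 123 126 130 134 131 117 101  99 106 117] col [ 99  91  93 106 122 132 134 130 126 125 125 125 127]
scene 0.2575 [307.  148.6] row [122 123 124 124 126 129 131 127 123 119 120 121 121] col [104  93  91 103 117 127 131 127 126 126 126 125 125]
scene 0.2625 [308.6 150. ] row [123 124 124 125 125 126 125 124 123 122 122 122 124] col [ 95  91 101 118 127 128 125 125 124 124 125 124 123]
scene 0.2675 [310.3 151.5] row [123 124 125 126 126 125 123
[... 761 characters left out ...]
9 172 176 181 180 178]
top 0.2575 [205.  191.7] row [113  88  88  86 104  88  86  84  86 137 139 137 139] col [ 84  83  84  85  84  82  86 174 182 169 172 176 181]
top 0.2625 [202.6 191.4] row [140 126  90  86  86  86  83  84  85  89  86 115 121] col [ 70  78  85  85  85  84  83  88  88 149 169 158 151]
top 0.2675 [200.2 191.2] row [82 85 86 84 86 85 85 83 83 82 87 88 87] col [ 72  74  75  70  78  85  85  85  84  83  88  88 149]
top 0.275 [196.6 190.8] row [116  83  73  72  71  69  70  72  71  80  82  81  80] col [73 70 65 72 74 75 70 78 85 85 85 84 83]
wrist 0.09 [249.9  76.2] row [166 163 165 165 164 164 161 165 164 162 165 165 166] col [125 129 140 151 156 162 161 163 160 154 142 127 117]
```

```bash
sed -i 's/^TIP=.*/TIP=np.array([.257,0,-.0168]); MID=np.array([.1475,0,-.0206])/' h.py
python3 -m jog '[[[-0.009,-0.001,0.05],[0,0,0]],[[-0.009,-0.001,0.1],[0,0,0]],[[-0.009,-0.001,0.15],[0,0,0]],[[-0.009,-0.001,0.19],[0,0,0]],[[-0.009,-0.001,0.22],[0,0,0]]]'|grep pos
python3 -m jog '[[[0,0,0.015],[0,0,0]],[[0,0,0.028],[0,0,0]],[[0,0,0.03],[0,0,0]],[[0,0,0.03],[0,0,0]],[[0,0,0.03],[0,0,0]]]'
python3 - <<'E'
from h import *
rc=np.array([.521,.272,.034]);a=-.10;ay=np.array([-np.sin(a),np.cos(a),0]);Q=level(np.pi/2+a)
plan([(tcp_mid(rc+ay*-.16,Q),Q),(tcp_mid(rc+ay*-.1,Q),Q),(tcp_mid(rc,Q),Q)])
w,W=cam('wrist')
# discs in wrist view
for nm,lo,hi in(('red',(0,150,40),(4,255,255)),('blue',(108,150,40),(125,255,255))):
    for A,c,b,m in blobs(w,lo,hi,40): print(nm,A,c,b)
o=ctrl.get_obs();P=np.array(o['tool_pos']);M=R.from_rotvec(o['tool_rot'])
print('tip px',proj(W,P+M.apply(TIP)),[proj(W,rc+ay*y+[0,0,.0]) for y in(-.0065,.0065,.0325)],[proj(W,rc+ay*y+[0,0,.026]) for y in(-.0065,.0065,.0325)])
cv2.imwrite('/tmp/w10.png',w)
E
```

```text
tool_pos: [0.4823, -0.0887, 0.0377]
t: 26.4
tool_pos: [0.485, -0.0889, 0.0121]
tool_rot: [-2.314, -2.094, -0.039]
contact_force: [-0.6, -0.6, -1.9]
opening: 0.0206
grip_force: 109.1
[0.0558, -0.0002, 0.0055] [0.001, 0.002, 0.0]
[0.06, -0.0, 0.0021] [0.0, 0.0, 0.0]
[0.0999, 0.0, 0.0034] [0.0, 0.0, 0.0]
tip px [ 249.2418 -459.1076] [array([  248.3568, -1104.0836]), array([  248.2387, -1234.8286]), array([  247.9549, -1548.9102])] [array([  247.1374, -1815.0048]), array([  246.8246, -2099.1579]), array([  245.9725, -2873.2367])]
```

```bash
python3 -m jog '[[[0.02,0.001,0.004],[0,0,0]],[[0.04,0.001,0.005],[0,0,0]],[[0.056,0.001,0.005],[0,0,0]],[[0.056,0.001,0.005],[0,0,0]]]'|egrep 'pos|force'
python3 -m jog '[[[0.012,0,0],[0,0,0]],[[0.024,0,0.001],[0,0,0]],[[0.036,0,0.001],[0,0,0]],[[0.048,0,0.002],[0,0,0]],[[0.06,0,0.002],[0,0,0]]]'|egrep 'pos|force'
python3 -m jog '[[[0,0,0],[0,0,0]],[[0,0,0],[0,0,0]]]'|egrep 'pos|force'
python3 - <<'E'
from h import *
rc=np.array([.520,.272,.034]);a=-.10;ay=np.array([-np.sin(a),np.cos(a),0]);Q=level(np.pi/2+a)
plan([(tcp_mid(rc+ay*-.05,Q),Q),(tcp_mid(rc,Q),Q)])
it,T=cam('top')
for A,c,b,m in blobs(it,(0,150,50),(4,255,255),12):
    if 130<c[0]<215 and 150<c[1]<250: print('top red',A,c,b)
E
```

```text
tool_pos: [0.4911, -0.0316, 0.0086]
contact_force: [0.2, 0.2, -1.9]
grip_force: 109.1
tool_pos: [0.4962, 0.0281, 0.0073]
contact_force: [1.0, 0.6, -0.8]
grip_force: 109.1
tool_pos: [0.4962, 0.0274, 0.0074]
contact_force: [0.0, -0.4, -1.4]
grip_force: 109.1
[0.0491, -0.0007, 0.0007] [-0.001, 0.001, 0.001]
[0.05, 0.0, 0.0017] [0.0, 0.0, 0.0]
top red 79 [159.1 203.6] [156 195   7  18]
top red 140 [171.1 205.2] [166 196  11  20]
```

```bash
python3 -m jog '[[[0.01,-0.001,0],[0,0,0]],[[0.02,-0.001,0],[0,0,0]],[[0.03,-0.001,0],[0,0,0]],[[0.04,-0.001,0.001],[0,0,0]],[[0.05,-0.001,0.001],[0,0,0]]]'|egrep 'pos|force'
python3 -m jog '[[[0.01,0,0],[0,0,0]],[[0.02,0,0],[0,0,0]],[[0.03,0,0],[0,0,0]],[[0.04,0,0.001],[0,0,0]],[[0.05,0,0.001],[0,0,0]]]'|egrep 'pos|force'
python3 -m jog '[[[0,0,0],[0,0,0]],[[0,0,0],[0,0,0]]]'|egrep 'pos|force'
python3 - <<'E'
from h import *
rc=np.array([.520,.272,.034]);a=-.10;ay=np.array([-np.sin(a),np.cos(a),0]);Q=level(np.pi/2+a)
plan([(tcp_mid(rc+ay*.0,Q),Q)])
it,T=cam('top')
for A,c,b,m in blobs(it,(0,150,50),(4,255,255),12):
    if 130<c[0]<215 and 150<c[1]<250: print('top red',A,c,b)
g=cv2.cvtColor(it,6)
for y in(.07,.08,.09,.1,.105,.11,.115,.12):
    q=proj(T,rc+ay*y); u,v=q.round().astype(int); print(y,q.round(1),g[v-5:v+6,u])
E
```

```text
tool_pos: [0.5002, 0.078, 0.008]
contact_force: [0.3, 0.5, -0.0]
grip_force: 109.1
tool_pos: [0.5052, 0.1275, 0.0087]
contact_force: [0.9, -0.4, -1.1]
grip_force: 109.1
tool_pos: [0.5052, 0.1268, 0.0087]
contact_force: [-0.1, 0.0, -1.5]
grip_force: 109.1
[-0.0008, 0.0002, 0.0004] [-0.001, 0.001, 0.001]
top red 72 [159.  203.5] [156 195   7  18]
top red 137 [171.2 205.2] [166 197  11  19]
0.07 [144.6 202.5] [ 85  87  87  85 109 165 168 128 141 140 140]
0.08 [140.8 202.1] [ 89  84  85 116 142 178 148 141 141 140 142]
0.09 [137.  201.6] [138 140 143 115 159 167 137 144 143 142 144]
0.1 [133.2 201.2] [ 85  83 119 117 137 177 152 142 141 140 143]
0.105 [131.3 201. ] [ 86  85  85 124 146 175 143 142 143 144 145]
0.11 [129.4 200.8] [ 83  82  86 122 138 141 141 141 141 144 143]
0.115 [127.4 200.6] [ 86  86  86  83 134 138 137 139 140 141 143]
0.12 [125.5 200.4] [ 84  87  87  84  83 119 138 141 141 140 139]
```

```bash
python3 -m jog '[[[0,0,-0.006],[0,0,0]],[[0,0,-0.012],[0,0.005,0]],[[0,0,-0.02],[0,0.01,0]],[[0.001,0,-0.028],[0,0.01,0]],[[0.001,0,-0.036],[0,0.01,0]]]'|egrep 'pos|force'
python3 -m jog '[[[0,0,-0.015],[0,0,0]],[[0.001,0,-0.03],[0,0,0]],[[0.002,0,-0.045],[0,0,0]],[[0.002,0,-0.06],[0,0,0]],[[0.003,0,-0.075],[0,0,0]]]'|egrep 'pos|force'
python3 -m jog '[[[0,0,-0.02],[0,0,0]],[[0.001,0,-0.04],[0,0,0]],[[0.002,0,-0.06],[0,0,0]],[[0.003,0,-0.08],[0,0,0]],[[0.004,0,-0.1],[0,0,0]]]'|egrep 'pos|force'
python3 -m jog '[[[0,0,0],[0,0,0]],[[0,0,0],[0,0,0]],[[0,0,0],[0,0,0]]]'|egrep 'pos|force|rot'
python3 - <<'E'
from h import *
it,T=cam('top');s,S=cam('scene')
cv2.imwrite('/tmp/t11.png',it);cv2.imwrite('/tmp/s11.png',s)
for n,im,C in(('top',it,T),('scene',s,S)):
  for A,c,b,m in blobs(im,(0,150,50),(4,255,255),12):
    if 130<c[0]<390 and 100<c[1]<290: print(n,'red',A,c,b,inplane(C,c)[0])
for a,c,b,m in blobs(it,(0,0,150),(180,45,255),80):
    if c[1]>100 and c[0]>240: print('wht',a,c,b)
E
```

```text
tool_pos: [0.5055, 0.1264, 0.0459]
contact_force: [-0.3, 0.3, -1.6]
grip_force: 109.1
tool_pos: [0.5055, 0.1262, 0.1215]
contact_force: [-0.3, 0.3, -1.8]
grip_force: 109.1
tool_pos: [0.5053, 0.1258, 0.2216]
contact_force: [0.8, -0.0, -1.7]
grip_force: 109.1
tool_pos: [0.5046, 0.1258, 0.2185]
tool_rot: [-2.306, -2.086, -0.046]
contact_force: [-1.1, -1.1, -2.2]
grip_force: 109.1
top red 134 [144.4 190.6] [141 179   8  23] [ 0.1803 -0.     -0.0038]
top red 242 [159.2 192.1] [153 181  14  23] [ 0.1474 -0.     -0.0071]
scene red 276 [340.7 196.4] [330 186  24  23] [ 0.1481  0.     -0.0067]
scene red 159 [352.9 207.8] [344 198  19  21] [ 0.1823 -0.     -0.0037]
wht 589 [281.8 143.4] [264 126  31  34]
```

All three discs came up on the rod, near tool x of 0.147 (two) and 0.181. Next I measure the stand.

Run:
```python
from h import *
it,T=cam('top')
A=[]
for a,c,b,m in blobs(it,(60,90,20),(95,255,160),25):
    if 360<c[0]<450 and 130<c[1]<215:
        cnt=cv2.findContours(m,0,2)[0][0].reshape(-1,2)
        vx,vy,x0,y0=cv2.fitLine(cnt.astype(np.float32),2,0,.01,.01).ravel(); t=(cnt-[x0,y0])@[vx,vy]
        e=[np.array([x0,y0])+k*np.array([vx,vy]) for k in(t.min(),t.max())]
        E=[cast(T,q,.125) for q in e]; print(a,c,b,e,E,np.linalg.norm(E[0]-E[1]),(E[0]+E[1])/2); A.append((E[0]+E[1])/2)
if len(A)==2:
    d=A[0]-A[1]; print('mid',(A[0]+A[1])/2,'len',np.linalg.norm(d),'yaw',np.arctan2(d[1],d[0]))
h=cv2.cvtColor(it,40); m=((h[...,1]<40)&(h[...,2]>165)).astype('uint8'); m[:,:355]=0;m[:,445:]=0;m[:135]=0;m[225:]=0
p=cv2.findNonZero(cv2.morphologyEx(m,2,np.ones((2,2)))); r=cv2.minAreaRect(p); B=[cast(T,q,.008) for q in cv2.boxPoints(r)];print('tray',r,cast(T,r[0],.008),B)
```

```text
79 [394.  151.3] [381 142  28  20] [array([380.6636, 160.5133]), array([407.8216, 141.7419])] [array([ 0.6259, -0.2576,  0.125 ]), array([ 0.6759, -0.3292,  0.125 ])] 0.0873153555435593 [ 0.6509 -0.2934  0.125 ]
91 [423.4 193.1] [408 184  31  18] [array([407.9671, 200.9371]), array([437.7116, 185.3588])] [array([ 0.5242, -0.3207,  0.125 ]), array([ 0.5644, -0.3978,  0.125 ])] 0.08694340841181636 [ 0.5443 -0.3592  0.125 ]
mid [ 0.5976 -0.3263  0.125 ] len 0.12525957965476944 yaw 0.5533033966960501
tray ((386.8000183105469, 194.1000213623047), (40.24921798706055, 5.813776016235352), 63.43495178222656) [ 0.5621 -0.3084  0.008 ] [array([ 0.6083, -0.2786,  0.008 ]), array([ 0.6158, -0.2934,  0.008 ]), array([ 0.5165, -0.3379,  0.008 ]), array([ 0.5092, -0.3233,  0.008 ])]
```

Run:
```python
from h import *
s,S=cam('scene'); k=1/1.55
for p in((229,147),(257,150),(197,195),(229,197)): print(p,cast(S,(p[0]*k,p[1]*k),.125))
for a,c,b,m in blobs(s,(55,80,15),(95,255,140),20):
    if 110<c[0]<190 and 80<c[1]<170:
        cnt=cv2.findContours(m,0,2)[0][0].reshape(-1,2); L=cnt[np.argmin(cnt@[1,.5])];Rr=cnt[np.argmax(cnt@[1,-1])]; print(a,c,b,L,Rr,cast(S,L,.125),cast(S,Rr,.125))
# tray, scene
for p in((199,246),(250,255),(282,187),(236,178)): print('tray',cast(S,(p[0]*k,p[1]*k),.008))
```

```text
(229, 147) [ 0.5654 -0.3818  0.125 ]
(257, 150) [ 0.5336 -0.3378  0.125 ]
(197, 195) [ 0.6774 -0.3184  0.125 ]
(229, 197) [ 0.6406 -0.2745  0.125 ]
71 [161.2 112.4] [155 101  11  24] [155 101] [160 103] [ 0.566  -0.3454  0.125 ] [ 0.5608 -0.3284  0.125 ]
88 [141.6 141.1] [128 126  22  29] [128 126] [143 137] [ 0.6761 -0.3161  0.125 ] [ 0.6707 -0.2532  0.125 ]
tray [ 0.7082 -0.3247  0.008 ]
tray [ 0.653  -0.2385  0.008 ]
tray [ 0.5012 -0.3376  0.008 ]
tray [ 0.5519 -0.4255  0.008 ]
```

```bash
cat >> h.py <<'E'
def lev2(yaw): return down(yaw)*R.from_rotvec([0,.0443,0])
E
python3 - <<'E'
from h import *
m=np.array([.602,-.331,.099]);Q=lev2(.555)
w=tcp_mid(m+[0,0,.14],Q);print(w,tcp_mid(m,Q))
plan([((.503,.08,.25),lev2(1.4)),((.495,-.04,.26),lev2(1.2)),((.482,-.16,.26),lev2(.98)),((.475,-.28,.26),lev2(.76)),(w,Q),(tcp_mid(m+[0,0,.03],Q),Q)])
E
```

```text
[ 0.4775 -0.4082  0.2119] [ 0.4775 -0.4082  0.0719]
[-0.0444, 0.0026, -0.0332] [-0.006, 0.001, 0.071]
[-0.1191, 0.0125, -0.0153] [-0.009, 0.0, 0.2]
[-0.1164, 0.0314, -0.0052] [-0.01, -0.0, 0.22]
[-0.1035, 0.061, -0.0046] [-0.01, 0.0, 0.22]
[-0.0885, 0.0946, 0.0442] [-0.009, 0.0, 0.205]
[-0.0049, -0.0, 0.1099] [0.0, 0.0, 0.0]
```

```bash
python3 -m jog '[[[-0.003,0,-0.005],[0,0,0.01]],[[-0.01,0,-0.012],[0,0,0.02]],[[-0.02,0.001,-0.02],[-0.002,0,0.035]],[[-0.032,0.002,-0.028],[-0.004,0,0.055]],[[-0.046,0.003,-0.033],[-0.006,0.001,0.073]]]'|egrep 'pos'
python3 -m jog '[[[-0.02,0.002,-0.003],[-0.002,0,0.04]],[[-0.043,0.004,-0.006],[-0.004,0,0.08]],[[-0.068,0.007,-0.009],[-0.006,0,0.12]],[[-0.093,0.01,-0.012],[-0.007,0,0.16]],[[-0.119,0.013,-0.015],[-0.009,0,0.2]]]'|egrep 'pos'
python3 -m jog '[[[-0.024,0.006,-0.001],[-0.002,0,0.045]],[[-0.047,0.012,-0.002],[-0.004,0,0.09]],[[-0.07,0.019,-0.003],[-0.006,0,0.13]],[[-0.093,0.025,-0.004],[-0.008,0,0.175]],[[-0.116,0.031,-0.005],[-0.01,0,0.22]]]'|egrep 'pos'
python3 -m jog '[[[-0.021,0.012,-0.001],[-0.002,0,0.045]],[[-0.042,0.024,-0.002],[-0.004,0,0.09]],[[-0.062,0.036,-0.003],[-0.006,0,0.13]],[[-0.083,0.049,-0.004],[-0.008,0,0.175]],[[-0.103,0.061,-0.005],[-0.01,0,0.22]]]'|egrep 'pos'
python3 -m jog '[[[-0.022,0.022,0.004],[-0.002,0,0.05]],[[-0.042,0.044,0.012],[-0.004,0,0.1]],[[-0.06,0.065,0.025],[-0.006,0,0.15]],[[-0.077,0.083,0.036],[-0.008,0,0.185]],[[-0.088,0.095,0.044],[-0.009,0,0.205]]]'|egrep 'pos'
python3 -m jog '[[[0,0,0],[0,0,0]],[[0,0,0],[0,0,0]],[[0,0,0],[0,0,0]]]'|egrep 'pos|rot|force'
python3 - <<'E'
from h import *
m=np.array([.602,-.331,.099]);Q=lev2(.555)
plan([(tcp_mid(m+[0,0,.03],Q),Q)])
it,T=cam('top');s,S=cam('scene');cv2.imwrite('/tmp/t12.png',it);cv2.imwrite('/tmp/s12.png',s)
for n,im,C in(('top',it,T),('scene',s,S)):
  for A,c,b,mm in blobs(im,(0,150,50),(4,255,255),20):
    x=inplane(C,c)[0]
    if .05<x[0]<.3 and abs(x[2])<.06: print(n,A,c,b,x)
  o=ctrl.get_obs();P=np.array(o['tool_pos']);M=R.from_rotvec(o['tool_rot']);g=cv2.cvtColor(im,6)
  for x in(.24,.25,.255,.26,.265):
    q=proj(C,P+M.apply([x,0,-.0256+.0343*x])); u,v=q.round().astype(int); print(n,x,q.round(1),'vert',g[v-6:v+7,u])
E
```

```text
tool_pos: [0.5042, 0.0772, 0.2525]
tool_pos: [0.4956, -0.0436, 0.2612]
tool_pos: [0.4818, -0.1631, 0.261]
tool_pos: [0.4745, -0.2827, 0.2613]
tool_pos: [0.4768, -0.4109, 0.2122]
tool_pos: [0.4785, -0.4083, 0.2142]
tool_rot: [-3.012, -0.854, -0.071]
contact_force: [0.1, -0.4, -1.3]
grip_force: 109.1
[-0.0059, -0.0009, 0.1121] [0.003, -0.002, -0.002]
top 80 [420.  146.6] [410 140  21  14] [ 0.1804 -0.     -0.0113]
top 72 [426.9 156. ] [417 150  21  13] [ 0.1544 -0.     -0.0141]
top 75 [430.1 160.9] [420 155  21  13] [ 0.1413 -0.     -0.014 ]
top 0.24 [406.6 124. ] vert [127 124 117 136 169 166 189 144 134 111 128 130 129]
top 0.25 [404.1 120.3] vert [125 128 127 119 160 187 161 134 122 128 129 131 131]
top 0.255 [402.9 118.5] vert [125 126 131 126 123 152 141 128 113 126 131 130 128]
top 0.26 [401.7 116.7] vert [128 126 124 128 129 127 124 118 119 127 126 129 132]
top 0.265 [400.4 114.9] vert [124 124 127 130 124 127 125 127 131 129 127 127 128]
scene 355 [135.2  82.1] [122  70  26  27] [ 0.1582 -0.     -0.0093]
scene 0.24 [119.9  99.6] vert [ 20  42  74 102 117 131 140 145 145 140 130 123 116]
scene 0.25 [118.1 102.3] vert [ 40  71  96 110 116 120 129 140 145 139 124 110 110]
scene 0.255 [117.2 103.7] vert [ 79 101 112 115 119 125 130 127 115 105 109 116 119]
scene 0.26 [116.3 105.1] vert [ 88 108 114 114 116 118 113 107 105 111 118 121 121]
scene 0.265 [115.3 106.5] vert [101 113 115 116 114 112 112 114 115 120 120 120 121]
```

```bash
python3 -m jog '[[[-0.002,0,0.015],[0,0.003,0]],[[-0.003,-0.001,0.04],[0,0.005,0]],[[-0.005,-0.001,0.07],[0,0.01,0]],[[-0.006,-0.001,0.095],[0,0.01,0]],[[-0.006,-0.001,0.112],[0,0.01,0]]]'|egrep 'pos|contact'
python3 -m jog '[[[0,0,0],[0,0,0]],[[0,0,0.005],[0,0,0]],[[-0.001,0,0.01],[0,0,0]],[[-0.001,0,0.015],[0,0,0]],[[-0.001,0,0.02],[0,0,0]]]'|egrep 'pos|contact'
python3 -m jog '[[[0,0,0.003],[0,0,0]],[[0,0,0.006],[0,0,0]],[[0,0,0.006],[0,0,0]],[[0,0,0.006],[0,0,0]],[[0,0,0.006],[0,0,0]]]'|egrep 'pos|contact'
python3 - <<'E'
from h import *
m=np.array([.602,-.331,.099]);Q=lev2(.555)
plan([(tcp_mid(m,Q),Q)])
E
```

```text
tool_pos: [0.4758, -0.4069, 0.0976]
contact_force: [-1.1, -0.4, -3.4]
tool_pos: [0.4776, -0.4089, 0.0816]
contact_force: [-0.2, 0.9, -2.1]
tool_pos: [0.4776, -0.4084, 0.0753]
contact_force: [0.7, -0.9, -1.7]
[-0.0001, -0.0002, 0.0034] [0.002, -0.012, -0.003]
```

Continue gently down to contact.

```bash
python3 -m jog '[[[0,0,0.002],[0,0,0]],[[0,0,0.004],[0,0,0]],[[0,0,0.004],[0,0,0]],[[0,0,0.004],[0,0,0]]]'|egrep 'pos|contact|torque'
python3 -m jog '[[[0,0,0.003],[0,0,0]],[[0,0,0.003],[0,0,0]],[[0,0,0.003],[0,0,0]]]'|egrep 'pos|contact'
python3 - <<'E'
from h import *
o=ctrl.get_obs();print(o['contact_force'],o['wrist_torque'])
s,S=cam('scene');it,T=cam('top')
M=R.from_rotvec(o['tool_rot']);P=np.array(o['tool_pos']);print('mid',P+M.apply(MID),'tip',P+M.apply(TIP))
u,v=proj(S,(.60,-.33,.1)).astype(int);a,b=proj(T,(.60,-.33,.1)).astype(int)
cv2.imwrite('pics/f1.png',np.hstack([cv2.resize(s[max(0,v-60):v+60,u-50:u+50],(400,480),interpolation=2),cv2.resize(it[b-60:b+60,a-50:a+50],(400,480),interpolation=2)]))
E
```

```text
tool_pos: [0.478, -0.4085, 0.0715]
contact_force: [0.8, -0.7, 0.9]
tool_pos: [0.4783, -0.4088, 0.069]
contact_force: [-1.0, -3.0, 4.1]
[-1.0042 -3.0329  4.0709] [-0.2343 -0.1321 -0.1698]
mid [ 0.6027 -0.3322  0.0978] tip [ 0.696  -0.2748  0.1002]
```

View pics/f1.png

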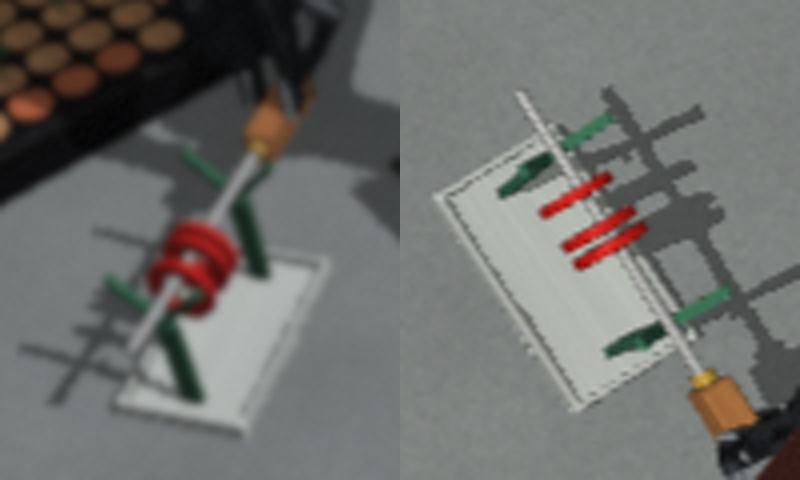

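The rod lies in both forks, with the discs between them at about (600,220) in the right half. I release it here.

```bash
python3 -m jog '[[[0,0,-0.001],[0,0,0]],[[0,0,-0.001],[0,0,0]],[[0,0,-0.001],[0,0,0]],[[0,0,-0.001],[0,0,0]],[[0,0,-0.001],[0,0,0]]]' 0.5 20|egrep 'pos|contact|open'
python3 -m jog '[[[0,0,0],[0,0,0]],[[0,0,0],[0,0,0]],[[0,0,0],[0,0,0]],[[0,0,0],[0,0,0]]]' 1|egrep 'pos|contact|open'
python3 -m jog '[[[0,0,-0.02],[0,0,0]],[[0.002,0,-0.05],[0,0,0]],[[0.004,0,-0.09],[0,0,0]],[[0.006,0,-0.14],[0,0,0]],[[0.008,0,-0.18],[0,0,0]]]'|egrep 'pos|contact'
python3 - <<'E'
from h import *
s,S=cam('scene');it,T=cam('top')
for n,im,C in(('top',it,T),('scene',s,S)):
  for A,c,b,mm in blobs(im,(0,150,50),(4,255,255),20):
    x=cast(C,c,.09)
    if abs(x[0]-.6)<.1 and abs(x[1]+.33)<.1: print(n,A,c,b,x)
plan([((.46,-.27,.26),down(1.0)),((.47,-.1,.28),down(1.7)),((.43,.08,.28),down(2.4)),((.40,.19,.24),down(3.0))])
E
```

```text
tool_pos: [0.4775, -0.4077, 0.0685]
contact_force: [0.6, -0.3, -0.4]
opening: 0.0432
tool_pos: [0.4777, -0.4081, 0.069]
contact_force: [-0.4, -0.5, 0.1]
opening: 0.0854
tool_pos: [0.476, -0.4092, 0.2522]
contact_force: [0.1, -0.4, 0.3]
top 53 [399.3 161.6] [391 157  17  11] [ 0.6329 -0.3176  0.09  ]
top 51 [405.4 169.8] [397 164  17  13] [ 0.6113 -0.3323  0.09  ]
top 54 [408.5 174. ] [400 169  17  12] [ 0.6003 -0.3397  0.09  ]
scene 223 [149.3 121.4] [138 113  21  22] [ 0.6102 -0.3249  0.09  ]
[0.0588, -0.1302, -0.0001] [0.028, -0.054, -0.447]
[0.1485, -0.0834, -0.02] [0.0, 0.0, -0.7]
[0.1837, -0.0165, 0.0] [0.0, 0.0, -0.7]
[0.0964, 0.0608, 0.04] [0.0, 0.0, -0.6]
```

```bash
python3 -m jog '[[[0.059,-0.13,0],[0.028,-0.054,-0.447]],[[0.059,-0.13,0],[0.028,-0.054,-0.447]],[[0.059,-0.13,0],[0.028,-0.054,-0.447]],[[0.059,-0.13,0],[0.028,-0.054,-0.447]]]'|egrep pos
python3 -m jog '[[[0.148,-0.083,-0.02],[0,0,-0.7]],[[0.148,-0.083,-0.02],[0,0,-0.7]],[[0.148,-0.083,-0.02],[0,0,-0.7]],[[0.148,-0.083,-0.02],[0,0,-0.7]],[[0.148,-0.083,-0.02],[0,0,-0.7]]]'|egrep pos
python3 -m jog '[[[0.184,-0.016,0],[0,0,-0.7]],[[0.184,-0.016,0],[0,0,-0.7]],[[0.184,-0.016,0],[0,0,-0.7]],[[0.184,-0.016,0],[0,0,-0.7]],[[0.184,-0.016,0],[0,0,-0.7]]]'|egrep pos
python3 -m jog '[[[0.096,0.061,0.04],[0,0,-0.6]],[[0.096,0.061,0.04],[0,0,-0.6]],[[0.096,0.061,0.04],[0,0,-0.6]],[[0.096,0.061,0.04],[0,0,-0.6]],[[0.096,0.061,0.04],[0,0,-0.6]]]'|egrep pos
python3 -m jog '[[[0,0,0],[0,0,0]],[[0,0,0],[0,0,0]]]'|egrep 'pos|rot'
cat > ang.py <<'E'
from h import *
# world-frame yaw of straight lines: edges on a plane
def yaws(im,C,z,box,minlen=18):
    g=cv2.cvtColor(im,6); x0,y0,x1,y1=box
    L=cv2.createLineSegmentDetector().detect(g[y0:y1,x0:x1])[0]; r=[]
    for l in L[:,0]:
        a,b=cast(C,(l[0]+x0,l[1]+y0),z),cast(C,(l[2]+x0,l[3]+y0),z); d=b-a
        n=np.linalg.norm(d)
        if n>.03: t=np.arctan2(d[1],d[0]); t=(t+np.pi/4)%(np.pi/2)-np.pi/4; r.append((round(n,3),round(t,3),a[:2].round(3).tolist(),b[:2].round(3).tolist()))
    return r
E
python3 - <<'E'
from ang import *
im,C=cam('wrist');cv2.imwrite('/tmp/w13.png',im)
for a,c,b,m in blobs(im,(22,150,120),(33,255,255),60): print('ye',a,c,b,cast(C,c,.038))
u,v=proj(C,(.41,.219,.01)).astype(int);print(u,v)
for r in yaws(im,C,.01,(u-70,max(v-60,0),u+70,min(v+55,384))): print('mat/frame',r)
u,v=proj(C,(.52,.273,.064)).astype(int);print(u,v)
for r in yaws(im,C,.064,(u-70,max(v-50,0),u+70,min(v+50,384))): print('rack',r)
E
```

```text
tool_pos: [0.4577, -0.2632, 0.2519]
tool_pos: [0.4687, -0.0961, 0.2742]
tool_pos: [0.4281, 0.0851, 0.2759]
tool_pos: [0.3987, 0.1927, 0.2367]
tool_pos: [0.3993, 0.192, 0.2377]
tool_rot: [-0.228, -3.123, -0.015]
ye 1434 [431.2 113.7] [410  93  43  43] [0.3727 0.4357 0.038 ]
ye 495 [270.  163.2] [261 149  19  29] [0.4075 0.2177 0.038 ]
269 160
mat/frame (np.float64(0.079), np.float64(-0.107), [0.371, 0.238], [0.362, 0.16])
mat/frame (np.float64(0.04), np.float64(-0.102), [0.374, 0.171], [0.378, 0.21])
mat/frame (np.float64(0.042), np.float64(-0.101), [0.38, 0.228], [0.384, 0.27])
mat/frame (np.float64(0.111), np.float64(-0.099), [0.443, 0.157], [0.454, 0.267])
mat/frame (np.float64(0.038), np.float64(-0.086), [0.438, 0.204], [0.434, 0.166])
mat/frame (np.float64(0.038), np.float64(-0.094), [0.444, 0.264], [0.44, 0.226])
mat/frame (np.float64(0.075), np.float64(-0.102), [0.453, 0.271], [0.378, 0.278])
mat/frame (np.float64(0.056), np.float64(-0.106), [0.386, 0.27], [0.442, 0.264])
mat/frame (np.float64(0.04), np.float64(-0.081), [0.395, 0.207], [0.435, 0.203])
mat/frame (np.float64(0.07
[... 1941 characters left out ...]
[0.456, 0.21])
rack (np.float64(0.041), np.float64(0.398), [0.52, 0.331], [0.504, 0.369])
rack (np.float64(0.039), np.float64(0.22), [0.559, 0.244], [0.597, 0.253])
rack (np.float64(0.091), np.float64(-0.113), [0.497, 0.214], [0.507, 0.304])
rack (np.float64(0.033), np.float64(-0.12), [0.449, 0.282], [0.453, 0.315])
rack (np.float64(0.081), np.float64(-0.114), [0.476, 0.312], [0.467, 0.231])
rack (np.float64(0.041), np.float64(-0.137), [0.54, 0.225], [0.546, 0.267])
rack (np.float64(0.05), np.float64(-0.133), [0.483, 0.274], [0.477, 0.225])
rack (np.float64(0.063), np.float64(-0.113), [0.553, 0.279], [0.546, 0.216])
rack (np.float64(0.065), np.float64(-0.123), [0.473, 0.232], [0.481, 0.297])
```

Run:
```python
from h import *
plan([((.4097,.2187,.06),down(3.041)),((.4097,.2187,-.0065),down(3.041))])
```

```text
[-0.0082, 0.0264, 0.178] [0.009, -0.01, -0.045]
[0.0, 0.0, 0.0665] [0.0, 0.0, 0.0]
```

```bash
python3 -m jog '[[[-0.008,0.026,0.05],[0.009,-0.01,-0.045]],[[-0.008,0.026,0.1],[0.009,-0.01,-0.045]],[[-0.008,0.026,0.15],[0.009,-0.01,-0.045]],[[-0.008,0.026,0.178],[0.009,-0.01,-0.045]],[[-0.008,0.026,0.178],[0.009,-0.01,-0.045]]]'|egrep 'pos'
python3 -m jog '[[[0,0,0],[0,0,0]],[[0,0,0],[0,0,0]],[[0,0,0],[0,0,0]]]'|egrep 'pos|rot'
python3 - <<'E'
from h import *
plan([((.4097,.2187,-.0065),down(3.041))])
E
```

```text
tool_pos: [0.4044, 0.2169, 0.0541]
tool_pos: [0.4111, 0.2196, 0.0629]
tool_rot: [0.153, 3.133, 0.004]
[0.0017, -0.0012, 0.0694] [0.003, 0.004, 0.003]
```

```bash
python3 -m jog '[[[0.001,-0.001,0.03],[0.003,0.004,0.003]],[[0.001,-0.001,0.05],[0.003,0.004,0.003]],[[0.001,-0.001,0.064],[0.003,0.004,0.003]],[[0.001,-0.001,0.068],[0.003,0.004,0.003]],[[0.001,-0.001,0.068],[0.003,0.004,0.003]]]'|egrep 'pos|contact'
python3 -m jog '[[[0,0,0],[0,0,0]],[[0,0,0],[0,0,0]],[[0,0,0],[0,0,0]],[[0,0,0],[0,0,0]],[[0,0,0],[0,0,0]]]' 0.05 60|egrep 'pos|force|open'
python3 -m jog '[[[0,0,0],[0,0,0]],[[0,0,0],[0,0,0]],[[0,0,0],[0,0,0]]]'|egrep 'pos|rot|force|open'
python3 -m jog '[[[0,0,-0.02],[0,0,0]],[[0,0,-0.05],[0,0,0]],[[0,0,-0.09],[0,0,0]],[[0,0,-0.13],[0,0,0]],[[0,0,-0.15],[0,0,0]]]'|egrep 'pos|contact'
python3 -m jog '[[[0,0,0],[0,0,0]],[[0,0,0],[0,0,0]],[[0,0,0],[0,0,0]]]'|egrep 'pos|rot|contact'
python3 - <<'E'
from h import *
Q=down(3.025)
plan([((.5223,.2744,.13),Q),((.5223,.2744,.056),Q)])
E
```

```text
tool_pos: [0.4081, 0.2182, -0.0078]
contact_force: [-0.3, -0.4, 0.1]
tool_pos: [0.4084, 0.2183, -0.0074]
contact_force: [0.9, -0.5, 3.1]
opening: 0.0223
grip_force: 61.0
tool_pos: [0.4084, 0.2183, -0.0075]
tool_rot: [-0.157, -3.134, 0.003]
contact_force: [-1.3, 0.4, 5.6]
opening: 0.0226
grip_force: 61.3
tool_pos: [0.4095, 0.2188, 0.1448]
contact_force: [0.7, 0.5, -0.9]
tool_pos: [0.4067, 0.2178, 0.1389]
tool_rot: [-0.157, -3.128, 0.007]
contact_force: [-0.2, 0.1, -1.6]
[-0.1094, 0.0679, 0.0075] [-0.005, -0.009, 0.016]
[0.0, 0.0, 0.074] [0.0, 0.0, 0.0]
```

```bash
python3 -m jog '[[[-0.03,0.02,-0.01],[0,0,0.005]],[[-0.07,0.043,-0.01],[-0.003,-0.005,0.01]],[[-0.108,0.068,-0.01],[-0.005,-0.009,0.016]],[[-0.108,0.068,-0.01],[-0.005,-0.009,0.016]],[[-0.108,0.068,0.02],[-0.005,-0.009,0.016]]]'|egrep 'pos'
python3 -m jog '[[[0,0,0],[0,0,0]],[[0,0,0],[0,0,0]],[[0,0,0],[0,0,0]],[[0,0,0],[0,0,0]]]'|egrep 'pos|rot|contact'
python3 - <<'E'
from ang import *
Q=down(3.025)
plan([((.521,.2744,.062),Q)])
im,C=cam('wrist');cv2.imwrite('/tmp/w14.png',im)
z=ctrl.get_obs()['tool_pos'][2]+.016; print(z)
u,v=proj(C,(.52,.273,z)).astype(int);print(u,v)
for r in yaws(im,C,z,(u-110,max(v-90,0),u+110,min(v+60,384))): print(r)
E
```

```text
tool_pos: [0.5252, 0.2762, 0.1222]
tool_pos: [0.5231, 0.2754, 0.1227]
tool_rot: [0.182, 3.13, 0.005]
contact_force: [0.2, -0.3, -1.2]
[0.0024, -0.0014, 0.0607] [0.003, 0.007, 0.0]
0.1386705111921599
249 227
(np.float64(0.044), np.float64(-0.137), [0.519, 0.261], [0.562, 0.255])
(np.float64(0.041), np.float64(-0.112), [0.565, 0.283], [0.524, 0.287])
(np.float64(0.037), np.float64(-0.116), [0.506, 0.225], [0.51, 0.262])
(np.float64(0.038), np.float64(-0.099), [0.507, 0.263], [0.503, 0.225])
(np.float64(0.04), np.float64(-0.126), [0.515, 0.325], [0.51, 0.286])
(np.float64(0.037), np.float64(-0.116), [0.513, 0.287], [0.517, 0.324])
(np.float64(0.04), np.float64(-0.119), [0.496, 0.287], [0.501, 0.327])
(np.float64(0.06), np.float64(-0.109), [0.501, 0.328], [0.561, 0.321])
(np.float64(0.041), np.float64(-0.119), [0.534, 0.331], [0.493, 0.336])
(np.float64(0.032), np.float64(0.336), [0.471, 0.219], [0.461, 0.249])
(np.float64(0.047), np.float64(-0.127), [0.492, 0.335], [0.486, 0.289])
(np.float64(0.06), np.float64(-0.117), [0.46, 0.249], [0.467, 0.309])
(np.float64(0.035), np.float64(-0.104), [0.473, 0.266], [0.477, 0.301])
(np.float64(0.07), np.float64(-0.116), [0.473, 0.313], [0.465, 0.244])
(np.float64(0.056), np.float64(-0.116), [0.469, 0.307], [0.463, 0.251])
```

```bash
python3 -m jog '[[[0.001,-0.001,0.02],[0.002,0.004,0]],[[0.002,-0.001,0.04],[0.003,0.007,0]],[[0.002,-0.001,0.052],[0.003,0.007,0]],[[0.002,-0.001,0.06],[0.003,0.007,0]],[[0.002,-0.001,0.06],[0.003,0.007,0]]]'|egrep 'pos|contact'
python3 -m jog '[[[0,0,0],[0,0,0]],[[0,0,0.003],[0,0,0]],[[0,0,0.006],[0,0,0]],[[0,0,0.006],[0,0,0]],[[0,0,0.006],[0,0,0]]]'|egrep 'pos|contact'
python3 - <<'E'
from h import *
plan([((.521,.2744,.0525),down(3.025))])
E
```

```text
tool_pos: [0.5202, 0.2743, 0.0602]
contact_force: [0.3, 0.3, -1.8]
tool_pos: [0.5207, 0.2746, 0.0551]
contact_force: [-0.8, 0.2, -1.6]
[-0.0003, -0.0001, 0.0026] [-0.001, -0.003, 0.0]
```

```bash
python3 -m jog '[[[0,0,0.001],[0,0,0]],[[0,0,0.003],[0,0,0]],[[0,0,0.003],[0,0,0]],[[0,0,0.003],[0,0,0]]]'|egrep 'pos|contact'
python3 -m jog '[[[0,0,0.001],[0,0,0]],[[0,0,0.001],[0,0,0]]]'|egrep 'pos|contact'
python3 -m jog '[[[0,0,0],[0,0,0]],[[0,0,0],[0,0,0]],[[0,0,0],[0,0,0]],[[0,0,0],[0,0,0]],[[0,0,0],[0,0,0]]]' 1|egrep 'pos|contact|open'
python3 -m jog '[[[0,0,-0.04],[0,0,0]],[[0,0,-0.09],[0,0,0]],[[0,0,-0.14],[0,0,0]],[[0.03,0,-0.18],[0,0,0]],[[0.06,0,-0.22],[0,0,0]]]'|egrep 'pos|contact|open'
python3 -m jog '[[[0,0,0],[0,0,0]],[[0,0,0],[0,0,0]]]'|egrep 'pos|rot'
python3 - <<'E'
from ang import *
im,C=cam('wrist');cv2.imwrite('/tmp/w15.png',im)
for a,c,b,m in blobs(im,(22,150,120),(33,255,255),60): print('ye',a,c,b,cast(C,c,.098))
for a,c,b,m in blobs(im,(5,190,120),(14,255,255),60): print('or',a,c,b,cast(C,c,.24))
u,v=proj(C,(.521,.274,.07)).astype(int);print(u,v)
for r in yaws(im,C,.07,(u-75,max(v-60,0),u+75,min(v+45,384))): print(r)
E
```

```text
tool_pos: [0.5211, 0.2747, 0.0526]
contact_force: [0.9, 0.5, 0.7]
tool_pos: [0.5211, 0.2747, 0.0526]
contact_force: [-2.8, -0.4, 6.3]
tool_pos: [0.5207, 0.2745, 0.0509]
contact_force: [-0.5, 0.0, 0.3]
opening: 0.0853
tool_pos: [0.4614, 0.2814, 0.2733]
contact_force: [-0.1, 1.2, 0.6]
opening: 0.0855
tool_pos: [0.462, 0.282, 0.2732]
tool_rot: [0.181, 3.135, 0.002]
ye 1359 [347.2  73.1] [327  52  41  43] [0.3686 0.4045 0.098 ]
ye 505 [250.3 203.4] [242 189  18  30] [0.5178 0.2733 0.098 ]
or 331 [481.3  65.5] [468  52  27  28] [0.3791 0.4495 0.24  ]
or 250 [470.4 130.3] [460 118  22  25] [0.4231 0.448  0.24  ]
or 221 [466.3 158. ] [457 148  22  23] [0.444  0.4478 0.24  ]
or 225 [492.9 182.1] [482 173  24  22] [0.4661 0.4711 0.24  ]
or 192 [463.5 184.7] [453 176  24  22] [0.4656 0.4484 0.24  ]
or 65 [110.3 379.3] [103 375  17   9] [0.6385 0.1143 0.24  ]
or 71 [ 90.3 380.3] [ 83 377  16   7] [0.6375 0.0935 0.24  ]
251 198
(np.float64(0.042), np.float64(-0.127), [0.555, 0.282], [0.513, 0.287])
(np.float64(0.038), np.float64(-0.121), [0.514, 0.261], [0.552, 0.257])
(np.float64(0.034), np.flo
[... 911 characters left out ...]
4(0.039), np.float64(-0.146), [0.493, 0.287], [0.498, 0.326])
(np.float64(0.051), np.float64(0.338), [0.482, 0.177], [0.465, 0.225])
(np.float64(0.052), np.float64(0.35), [0.581, 0.164], [0.563, 0.213])
(np.float64(0.063), np.float64(-0.12), [0.547, 0.168], [0.485, 0.176])
(np.float64(0.031), np.float64(0.334), [0.582, 0.339], [0.592, 0.31])
(np.float64(0.038), np.float64(-0.114), [0.553, 0.207], [0.549, 0.17])
(np.float64(0.037), np.float64(0.409), [0.528, 0.346], [0.514, 0.381])
(np.float64(0.03), np.float64(-0.129), [0.495, 0.215], [0.491, 0.185])
(np.float64(0.036), np.float64(-0.119), [0.511, 0.323], [0.507, 0.287])
(np.float64(0.031), np.float64(-0.113), [0.458, 0.296], [0.462, 0.327])
```

Run:
```python
from h import *
Q=down(3.025);plan([((.6125,.2627,.30),Q),((.6125,.2627,.2125),Q)])
```

```text
[-0.152, -0.0013, -0.0294] [-0.001, -0.002, 0.001]
[0.0, 0.0, 0.0875] [0.0, 0.0, 0.0]
```

```bash
python3 -m jog '[[[0,0,-0.03],[0,0,0]],[[-0.04,0,-0.03],[0,0,0]],[[-0.09,-0.001,-0.03],[0,0,0]],[[-0.14,-0.001,-0.03],[0,0,0]],[[-0.152,-0.001,-0.03],[0,0,0]]]'|egrep 'pos'
python3 -m jog '[[[0,0,0.02],[0,0,0]],[[0,0,0.05],[0,0,0]],[[0,0,0.075],[0,0,0]],[[0,0,0.087],[0,0,0]],[[0,0,0.087],[0,0,0]]]'|egrep 'pos|contact'
python3 -m jog '[[[0,0,0],[0,0,0]],[[0,0,0],[0,0,0]],[[0,0,0],[0,0,0]],[[0,0,0],[0,0,0]],[[0,0,0],[0,0,0]]]' 0.1 30|egrep 'pos|force|open'
python3 -m jog '[[[0,0,0],[0,0,0]],[[0,0,0],[0,0,0]],[[0,0,0],[0,0,0]]]' - 40|egrep 'pos|force|open'
```

```text
tool_pos: [0.6156, 0.2608, 0.2951]
tool_pos: [0.6105, 0.2623, 0.2095]
contact_force: [0.6, -0.7, -0.3]
tool_pos: [0.6131, 0.2639, 0.2156]
contact_force: [0.6, 2.4, 3.1]
opening: 0.0266
grip_force: 30.1
tool_pos: [0.6131, 0.2638, 0.2156]
contact_force: [0.4, 2.5, 5.5]
opening: 0.0261
grip_force: 40.3
```

Knob gripped. Now bring it down along the arc.

```bash
python3 -m jog '[[[0.0194,0,-0.002],[0,0,0]],[[0.0388,0,-0.0011],[0,0,0]],[[0.0579,0,0.0027],[0,0,0]],[[0.0763,0,0.0093],[0,0,0]],[[0.0934,0,0.0185],[0,0,0]]]'|egrep 'pos|force|open'
python3 -m jog '[[[0.0156,0,0.0117],[0,0,0]],[[0.0292,0,0.0256],[0,0,0]],[[0.0406,0,0.0414],[0,0,0]],[[0.0495,0,0.0588],[0,0,0]],[[0.0557,0,0.0772],[0,0,0]]]'|egrep 'pos|force|open'
python3 -m jog '[[[0.0018,0,0.008],[0,0,0]],[[0.0031,0,0.0166],[0,0,0]],[[0.0035,0,0.022],[0,0,0]],[[0.0039,0,0.027],[0,0,0]],[[0.0039,0,0.027],[0,0,0]]]'|egrep 'pos|force|open'
python3 -m jog '[[[0,0,0],[0,0,0]],[[0,0,0.003],[0,0,0]],[[0,0,0.005],[0,0,0]],[[0,0,0.005],[0,0,0]]]'|egrep 'pos|force|open'
```

```text
tool_pos: [0.5213, 0.2747, 0.2003]
contact_force: [-0.9, 0.5, 12.5]
opening: 0.0262
grip_force: 39.6
tool_pos: [0.4593, 0.2818, 0.1193]
contact_force: [-18.4, 4.6, 9.4]
opening: 0.0264
grip_force: 79.9
tool_pos: [0.4527, 0.2824, 0.0881]
contact_force: [-19.4, 10.1, 3.0]
opening: 0.026
grip_force: 92.5
tool_pos: [0.4524, 0.2825, 0.0834]
contact_force: [-21.6, 9.9, 4.0]
opening: 0.0264
grip_force: 94.6
```

```bash
python3 -m jog '[[[0,0,0],[0,0,0]],[[0,0,0],[0,0,0]],[[0,0,0],[0,0,0]],[[0,0,0],[0,0,0]],[[0,0,0],[0,0,0]]]' 1|egrep 'pos|force|open'
python3 -m jog '[[[0,0,-0.03],[0,0,0]],[[0,0,-0.07],[0,0,0]],[[0,0,-0.11],[0,0,0]],[[0,0,-0.15],[0,0,0]],[[0.01,0,-0.19],[0,0,0]]]'|egrep 'pos|force|open'
python3 -m jog '[[[0,0,0],[0,0,0]],[[0,0,0],[0,0,0]],[[0,0,0],[0,0,0]]]'|egrep 'pos|rot'
python3 - <<'E'
from ang import *
im,C=cam('wrist');cv2.imwrite('/tmp/w16.png',im)
for a,c,b,m in blobs(im,(22,150,120),(33,255,255),30): print('ye',a,c,b,cast(C,c,.098))
for a,c,b,m in blobs(im,(5,170,120),(14,255,255),60):
    x=cast(C,c,.12)
    if abs(x[1]-.28)<.06: print('knob',a,c,b,x)
u,v=proj(C,(.521,.274,.07)).astype(int)
for r in yaws(im,C,.07,(u-75,max(v-60,0),u+75,min(v+45,384))):
    if r[0]>.036:print(r)
s,S=cam('scene');it,T=cam('top')
for n,im,C in(('top',it,T),('scene',s,S)):
  for A,c,b,mm in blobs(im,(0,150,50),(4,255,255),20):
    x=cast(C,c,.09)
    if abs(x[0]-.6)<.1 and abs(x[1]+.33)<.1: print(n,A,c,b,x)
for a,c,b,m in blobs(it,(0,0,150),(180,45,255),80):
    if 240<c[0]<320 and 110<c[1]<170: print('pot',a,b,cast(T,(b[0]+(b[2]-1)/2,b[1]+(b[3]-1)/2),.045))
E
```

```text
tool_pos: [0.4605, 0.2804, 0.0867]
contact_force: [-0.0, 0.6, 0.6]
opening: 0.0851
grip_force: 0.0
tool_pos: [0.4512, 0.2814, 0.2783]
contact_force: [-0.4, 0.8, 0.7]
opening: 0.0856
grip_force: 0.0
tool_pos: [0.4503, 0.2815, 0.275]
tool_rot: [-0.183, -3.132, 0.003]
ye 1297 [347.6  83.9] [328  64  40  41] [0.3679 0.4046 0.098 ]
ye 89 [259.1 211.6] [257 197   5  29] [0.519  0.2828 0.098 ]
knob 213 [252.2 175.4] [242 165  22  20] [0.4606 0.2799 0.12  ]
(np.float64(0.057), np.float64(-0.12), [0.544, 0.22], [0.487, 0.227])
(np.float64(0.053), np.float64(-0.062), [0.456, 0.228], [0.453, 0.175])
(np.float64(0.041), np.float64(-0.112), [0.489, 0.335], [0.484, 0.294])
(np.float64(0.048), np.float64(-0.131), [0.563, 0.277], [0.569, 0.324])
(np.float64(0.043), np.float64(-0.123), [0.549, 0.264], [0.592, 0.258])
(np.float64(0.037), np.float64(-0.109), [0.511, 0.286], [0.515, 0.322])
(np.float64(0.064), np.float64(-0.132), [0.49, 0.219], [0.554, 0.211])
(np.float64(0.039), np.float64(0.405), [0.527, 0.346], [0.512, 0.381])
(np.float64(0.038), np.float64(-0.111), [0.493, 0.288], [0.497, 0.325])
top 63 [398.9 161.8] [391 157  17  11] [ 0.6323 -0.3165  0.09  ]
top 56 [404.5 170.4] [396 165  18  12] [ 0.6097 -0.3298  0.09  ]
top 61 [407.9 174.4] [399 169  18  12] [ 0.5993 -0.3381  0.09  ]
scene 233 [149.3 121.8] [138 113  21  22] [ 0.6112 -0.3235  0.09  ]
pot 789 [264 120  31  40] [ 0.7008 -0.0108  0.045 ]
```

Run:
```python
from h import *
s,S=cam('scene');t,T=cam('top')
for n,a,b,(x0,y0,x1,y1) in(('top',cv2.imread('/tmp/top.png'),t,(258,112,302,166)),('scene',cv2.imread('/tmp/scene.png'),s,(178,190,226,240))):
    for nm,i in(('old',a),('new',b)):
        c=i[y0:y1,x0:x1]
        for th in(150,170,185):
            r=[(q[0],q[1]+[x0,y0],q[2][:4]) for q in blobs(c,(0,0,th),(180,45,255),40)]; print(n,nm,th,r)
    d=cv2.absdiff(a,b).max(2)[y0:y1,x0:x1]; print('diff',(d>40).sum(), np.argwhere(d>40).mean(0) if (d>40).any() else '', d.shape)
```

```text
top old 150 [(np.int32(485), array([282.2, 143.5]), array([ 6, 17, 31, 31], dtype=int32))]
top old 170 [(np.int32(426), array([282.7, 143.5]), array([ 6, 18, 31, 29], dtype=int32))]
top old 185 [(np.int32(363), array([283.3, 143.6]), array([ 6, 18, 31, 29], dtype=int32))]
top new 150 [(np.int32(800), array([279.9, 142.7]), array([ 6,  8, 31, 40], dtype=int32))]
top new 170 [(np.int32(481), array([282.2, 143.5]), array([ 6, 17, 31, 31], dtype=int32))]
top new 185 [(np.int32(437), array([282.6, 143.3]), array([ 6, 18, 31, 30], dtype=int32))]
diff 0  (54, 44)
scene old 150 [(np.int32(605), array([199.4, 214.8]), array([ 7, 10, 34, 29], dtype=int32))]
scene old 170 [(np.int32(452), array([197.1, 215.3]), array([ 7, 11, 33, 27], dtype=int32))]
scene old 185 [(np.int32(331), array([194.5, 215.5]), array([ 7, 11, 20, 27], dtype=int32))]
scene new 150 [(np.int32(686), array([200.3, 215. ]), array([ 7,  9, 34, 33], dtype=int32))]
scene new 170 [(np.int32(534), array([198.4, 214.8]), array([ 7, 10, 33, 29], dtype=int32))]
scene new 185 [(np.int32(426), array([196.4, 215.3]), array([ 7, 11, 32, 27], dtype=int32))]
diff 109 [ 5.0826 40.9358] (50, 48)
```

The pot hasn't moved; only the lighting changed. Everything is in place and the robot is clear, so I hand in.

```bash
python3 -m jog '[[[0,0,-0.03],[0,0,0]],[[0,0,-0.03],[0,0,0]],[[0,0,-0.03],[0,0,0]]]'|egrep 'pos|t:'; python3 -c "
from station import job
print(job.finish_job())"
```

```text
t: 51.95
tool_pos: [0.4511, 0.282, 0.307]
tool_rot: [-0.182, -3.135, 0.0]
the job is handed in; nothing more can be done
None
```

The job is handed in after 52 s of robot time, with no verdict returned: the rod's tip was dipped in the white pot, the three discs hang on it between the forks, the frame is back square on the rails with the clamp arm down on it, and the pot is unmoved.

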